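# Draw a card frame from the rack and index it on the inspection stage

## Robot

A 7-joint arm with a two-finger parallel gripper is mounted at the origin on a cart in front of the work surface, level with it; the furniture and walls round the work are solid. World frame = base frame: x ahead of the robot, y to its left, z up, the work surface at z = 0. Lengths are in m, angles in rad, forces in N, time in s.
With the tool pointing down it reaches from about 0.4 to 0.85 m from the base axis. Payload 4.5 kg.
Tool frame: the origin (TCP) lies between the finger pads; the fingertips stand 19 mm ahead of it and the grasp point (between the pads) is the TCP; z points along the fingers, y is the direction in which the jaws open and shut (so a half turn about z gives the same grasp; the last joint's range is limited). The gripper opens to 88 mm and grips with 3 to 60 N. Pads are 18 mm wide; open, the fingers measure 123 mm over their backs; the gripper's body (75 mm by 187 mm) begins 45 mm behind the grasp point.
Start: joints at [-1.139, 0.689, -0.195, 1.565, 0.157, 0.902, -0.215], TCP at [0.242, 0.576, 0.258] pointing down, gripper open.
Joint ranges: [-3.01, 3.01], [-0.46, 2.08], [-1.47, 1.51], [0.13, 2.56], [-1, 4.14], [0.04, 2.09], [-2.66, 2.66]. Speed limits (rad/s): [2.57, 2.57, 3.14, 3.14, 3.14, 3.14, 3.14].

## Interface

Orientations are given as a unit quaternion [x, y, z, w].
In Python, from plant import status, snapshot, finish_job, cut_out, tip_of gives the robot as it stands. The module is installed in compiled form; this text tells all that it offers.
- The arm moves only by the tool carry_out, never from a script. Its arguments are lists of equal length, an entry for each row: "linear": the shift along the world's x, y, z in m, a list of three; "roll": the turn about the world's z in rad. A call has 1 to 8 rows; each row is the pose to reach, as a shift and turn from the pose measured when the call began; what a row does not reach only later rows make up. A row lasts 1/12 s, in which the tool goes at most 41.7 mm and 7.16 degrees, less where a joint would pass 70% of its speed; a pose out of reach is approached as far as the arm can. A call with a gripper value outside its range is refused whole. "gripper" is the opening, from 0 (shut) to 1 (fully open), set as the call begins (left out, the last holds). The fingers move at their own pace and stop on an object; "grip_force" is the grip in N (left out, the last holds). Time passes only in rows, so rows that repeat a pose let the fingers close. It gives the time, the measured TCP pose, the force and the opening at its end, in the units of the state.
- status.get_state(): the state, without advancing time (a new reading comes with each control period).
- snapshot(name): name is "side" or "top"; returns a dict with "img" (384x512x3 uint8, red, green, blue), "range_z" (384x512 float32, m along the optical axis (not along the pixel's ray), 0 where there is no reading), "fx", "fy", "cx", "cy" (pixels), "world_from_camera" (4x4, takes a point from camera to world coordinates). Camera axes: x right, y down, z forward; pixel columns grow to the right and rows downward; lengths in m; the calibration is good to about 2 mm. A picture is of the moment at which its call begins.
- finish_job(): hands the job in, once; it reports no verdict.
Trained networks look in a picture, given as the dict that the camera call returned (one of the last four; its "shot" number tells which), for a name from the list of things; names that differ only in an ending like _2 or _b are one class to them, and where a whole thing is asked for, a point or a joint stands for the part that bears it (a point fixed in the world has none). Each returns a list of dicts, best first, with "confidence" (0 to 1); they miss things now and then, are a little off and sometimes report something else, mostly with a low value. They report only what shows in the picture. A call takes as long as a camera call.
- cut_out(picture, query): "region" (384x512 bool, what is visible of it) and "pixel" ([column, row] in pixels, amid what is visible of it).
- tip_of(picture, query): "pixel" ([column, row] in pixels: a listed point, or the origin of a listed thing).
The state is a dict: "clock": time; "q": joint angles; "qd": joint speeds; "joint_torque": joint torques, N m; "tool_pos": TCP position; "eef_rot": TCP orientation; "contact_force": force on the tool from outside, world axes, zero at the start; "moment": the same for the moment, N m; "opening": opening from 0.0 (shut) to 1.0 (fully open).
Only numpy, scipy, OpenCV 4.12 (cv2) and the standard library are available. Lean on these libraries where they do the work, as an engineer would, in place of code of your own. Each camera call takes 0.05 s, during which the arm holds its last target.

## Task

Slide the card frame with the blue rail up out of the rack and lay it card side up in the nest of the cross-slide stage, lower edge against its fence, then press its rail down until both yellow spring catches have snapped over it. Then slide the stage by its black grip so that the fixed pointer stands over the centre of the yellow-ringed reference pocket, pause there for a second, go on to the green-ringed pocket and leave it centred under the pointer. Leave the two grey-railed frames in the rack and the timer where they are.

Things in the scene. Friction and masses are not known exactly. Their poses are not given: they have to be found in the camera images.
- sample_frame: The frame to be moved: 150 g: 5 mm aluminium plate 156 wide, 118 high, a blister card on one face, a blue plastic rail (156 long, 16 high, 10 thick) along its whole top edge. Origin: middle of the lower edge, mid thickness; x = normal of the card's face, y along the width, z up to the rail. Domes reach x = 12 mm.
- rail (a point): Centre of the blue rail, 110 mm above the frame's lower edge; its axes are the frame's. Grip the rail here across its 10 mm thickness (the frame's x).
- yellow_pocket (a point): Centre of the yellow-ringed pocket (ring 25 mm across) on the card side of the blue frame, on the card's surface.
- green_pocket (a point): Centre of the green-ringed pocket (ring 25 mm across) on the card side of the blue frame, on the card's surface.
- rack: Fixed white plastic rack, 176 (x) by 190 (y) by 80 high; three upright slots at x = -52, 0, 52 mm. Frames stand on its floor 8 mm above its origin, card sides to +x (the robot's right), guided at their side edges up to 80 mm with 1.5 mm play; rails stand free above, top at 126 mm. Origin: centre of its underside, z up.
- grey_frame_a: A neighbour that stays in the rack: 150 g: 5 mm aluminium plate 156 wide, 118 high, a blister card on one face, a grey plastic rail (156 long, 16 high, 10 thick) along its whole top edge. Origin: middle of the lower edge, mid thickness; x = normal of the card's face, y along the width, z up to the rail.
- grey_frame_b: A neighbour that stays in the rack: 150 g: 5 mm aluminium plate 156 wide, 118 high, a blister card on one face, a grey plastic rail (156 long, 16 high, 10 thick) along its whole top edge. Origin: middle of the lower edge, mid thickness; x = normal of the card's face, y along the width, z up to the rail.
- stage: Fixed bed of the hand-moved cross-slide stage, 250 (x) by 150 mm, loaded from the robot's left; a column near its right end carries the pointer on an arm (underside 128 mm up). x = direction of the lower slide, to the robot's right; y = direction of the upper slide, away from the robot; z up.
- slide_x (a joint): Lower slide in m, 0 to 0.115, grows along the stage's x (to the robot's right, under the pointer); about 5 N to move. Stays where it is left.
- slide_y (a joint): Upper slide in m, -0.05 to 0.05, grows along the stage's y; about 3 N to move. Stays where it is left. It carries the nest and the grip.
- nest (a point): On the nest, axes as the stage's: middle of the foot of the fence (14 mm high), at floor level. Floor runs from here 82 mm to -x between side fences 161 mm apart (10 mm high, flared to 19). Nearer than that it is open down to the bed or worktop, 58 mm below, so a finger can pass under the rail. Seated, the frame lies card side up, its z along -x, rail centre at (-110, 0, 2.5) mm.
- catch_far (a point): Nose of one (+y) yellow spring catch, a blade on the nest that leans inward going down, 9 to 28 mm above the nest floor, over that end of the seated rail. It gives way outward. Beside it a 26 mm high housing; under it a horn (66 to 104 mm from the nest's middle, top 2.5 mm below the floor) that bears the rail's end.
- catch_near (a point): The same on the -y side, nearer the robot. A frame merely laid in comes to rest with its rail on both blades, 15 to 20 mm too high; some 6 to 15 N down on the middle of the rail snaps it under both.
- stage_grip (a point): Point at which to hold the stage's upright black grip (round, 17 mm across, from 3 to 33 mm above the nest floor, wider head to 49 mm); this point is 28 mm above the nest floor, at (-50, -126) mm from point nest in x, y.
- pointer_tip (a point): Tip of the fixed brass pointer, pointing straight down, 83 mm above the worktop: 16 mm above a seated card's surface.
- timer: White bench timer, 58 by 58 by 20 high, a bystander between rack and stage. Origin: centre of its underside.

How it is judged:
On the way, in this order (a step that is already met when the one before it is completed fails the run):
1. the blue-railed frame is drawn up clear of the rack (z of sample_frame in the frame of rack above 0.085 m), for 0.1 s.
2. it lies in the nest, card side up, rail snapped under both catches (z of rail in the frame of nest below 0.0045 m and z of sample_frame in the frame of nest below 0.006 m and x of sample_frame in the frame of nest between -0.008 and 0.004 m and y of rail in the frame of nest between -0.006 and 0.006 m and angle between sample_frame's own x axis and vertical below 0.07 rad), for 0.3 s.
3. the yellow-ringed pocket stands still under the pointer (5 mm), the frame still seated (all of step 2 and horizontal distance between yellow_pocket and pointer_tip below 0.005 m and linear speed of sample_frame below 0.01 m/s), for 0.5 s.
At the end, for the whole second after the job is handed in: Green-ringed pocket within 5 mm (horizontally) of the pointer tip, at rest; frame card side up and level (0.07 rad) in the nest, lower edge within 8 mm of the fence, rail under both catches (centre under 4.5 mm above the nest floor); both grey-railed frames upright on the rack floor (all of step 2 and horizontal distance between green_pocket and pointer_tip below 0.005 m and linear speed of sample_frame below 0.01 m/s and z of each of grey_frame_a, grey_frame_b in the frame of rack below 0.013 m and angle between each of grey_frame_a, grey_frame_b's own z axis and vertical below 0.08 rad); the robot touches nothing.
It fails at once if a grey-railed frame is lifted more than 30 mm or taken out of its slot (distance of any of grey_frame_a, grey_frame_b from where it was at the start of the episode above 0.03 m).
It fails at once if the timer is pushed more than 30 mm (distance of timer from where it was at the start of the episode above 0.03 m).
It also fails if it takes over 61 s, if anything falls off the work surface, if the arm or the gripper's body presses on something with over 40 N, if the wrist force passes 120 N, or if a joint passes its speed limit or range.

## Working session

There is one attempt and no reset: what is moved stays moved. The work goes in short steps, Python scripts to look and compute and a tool call to move; the robot and the scene stay as the last step left them, time stands still between calls to the robot, and variables do not carry over. Pictures are saved under pics/ and viewed, and the job is handed in when it is done.

Besides the shell and the picture viewer there is one more tool, called after ">>>" as name([rows], argument=value, ...), one row to a line, values as JSON. carry_out: Moves the arm, as the interface text tells. Its arguments: {"type":"object","properties":{"linear":{"type":"array"},"roll":{"type":"array"},"gripper":{"type":"number"},"grip_force":{"type":"number"}},"required":["linear","roll"]}

```bash
mkdir -p pics; cat > h.py <<'E'
import numpy as np, cv2
from plant import status, snapshot, finish_job, cut_out, tip_of
def save(p,n): cv2.imwrite('pics/%s.png'%n, cv2.cvtColor(p['img'],cv2.COLOR_RGB2BGR))
def ray(p,px):
    T=np.array(p['world_from_camera']); d=np.array([(px[0]-p['cx'])/p['fx'],(px[1]-p['cy'])/p['fy'],1.]); return T[:3,3],T[:3,:3]@d
def atz(p,px,z):
    o,d=ray(p,px); return o+d*(z-o[2])/d[2]
def atd(p,px):
    c,r=int(round(px[0])),int(round(px[1])); w=p['range_z'][max(r-2,0):r+3,max(c-2,0):c+3]; w=w[w>0]
    o,d=ray(p,px); return o+d*np.median(w) if len(w) else None
def cloud(p):
    z=p['range_z']; v,u=np.indices(z.shape); T=np.array(p['world_from_camera'])
    P=np.stack([(u-p['cx'])/p['fx']*z,(v-p['cy'])/p['fy']*z,z],-1)@T[:3,:3].T+T[:3,3]; P[z==0]=np.nan; return P
def tips(p,names,k=1):
    for n in names:
        for r in tip_of(p,n)[:k]:
            w=atd(p,r['pixel']); print(n,round(r['confidence'],2),np.round(r['pixel'],1),None if w is None else np.round(w,4))
E
python3 - <<'E'
from h import *
np.set_printoptions(suppress=True)
for n in ('top','side'):
    p=snapshot(n); save(p,n+'0'); print(n,p['fx'],p['cx'],p['cy']); print(np.round(p['world_from_camera'],3).tolist())
    tips(p,['sample_frame','rail','yellow_pocket','green_pocket','rack','grey_frame_a','stage','nest','catch_far','catch_near','stage_grip','pointer_tip','timer'],2)
s=status.get_state(); print(s)
E
```

```text
top 476.9409659495833 254.90447141690254 192.00806709634307
[[-0.01, -0.992, 0.128, 0.403], [-1.0, 0.008, -0.01, 0.076], [0.009, -0.128, -0.992, 1.41], [0.0, 0.0, 0.0, 1.0]]
sample_frame 0.79 [190.6 220. ] [0.5033 0.2512 0.0107]
rail 0.73 [187.5 217.1] [0.5064 0.251  0.0818]
yellow_pocket 0.75 [187.  217.8] [0.5041 0.2518 0.0861]
green_pocket 0.77 [187.9 232.9] [0.4626 0.2497 0.0801]
rack 0.96 [188.8 219.7] [0.5016 0.2517 0.0475]
rack 0.41 [208.  223.7] [0.4895 0.1966 0.0507]
grey_frame_a 0.88 [173.9 217.8] [0.5102 0.3001 0.0109]
grey_frame_a 0.72 [208.  225.4] [0.4832 0.1944 0.075 ]
stage 0.9 [327.2 169. ] [ 0.6433 -0.1465  0.0589]
stage 0.31 [186.4 213.5] [0.5134 0.2492 0.1185]
nest 0.57 [345.6 170.5] [ 0.6384 -0.1993  0.0593]
nest 0.55 [352.7 168. ] [ 0.6531 -0.2293  0.017 ]
catch_far 0.63 [312.7 141.7] [ 0.7246 -0.1071  0.0563]
catch_far 0.35 [175.  220.8] [0.5014 0.297  0.0095]
catch_near 0.89 [307.7 189.4] [ 0.5888 -0.0928  0.0267]
catch_near 0.57 [344.3 169. ] [ 0.6433 -0.1962  0.0569]
stage_grip 0.7 [329.9 209.6] [ 0.5218 -0.1431  0.1048]
stage_grip 0.48 [175.  218.3] [0.5088
[... 1046 characters left out ...]
ip 0.95 [208.7 159.7] [ 0.6266 -0.319   0.0291]
{'clock': 1.4, 'q': array([-1.13918213,  0.68910734, -0.19460964,  1.56528384,  0.15728267,
        0.9025049 , -0.21508794]), 'qd': array([ 0.00146811,  0.00022529, -0.00132559,  0.00077078, -0.00020716,
        0.00187194,  0.0012513 ]), 'joint_torque': array([  0.00068277, -52.7487874 ,  -1.26664884, -15.37397504,
        -0.05183768,  -0.00069821,   0.00001803]), 'tool_pos': array([0.24210587, 0.57623175, 0.25774269]), 'eef_rot': array([ 0.19758381,  0.980286  ,  0.00004079, -0.00000814]), 'contact_force': array([-1.00240402, -0.18580936, -0.12024808]), 'moment': array([ 0.0103728 , -0.01818512, -0.04156635]), 'opening': 1.0026228594279947}
```

```bash
python3 - <<'E'
import cv2
for n in('top0','side0'):
    i=cv2.imread('pics/%s.png'%n)
    c=i[110:290,130:430] if n=='top0' else i[110:320,150:400]
    cv2.imwrite('pics/%s_c.png'%n,cv2.resize(c,None,fx=2.6,fy=2.6,interpolation=cv2.INTER_CUBIC))
E
```

```text
(no output)
```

View pics/top0_c.png

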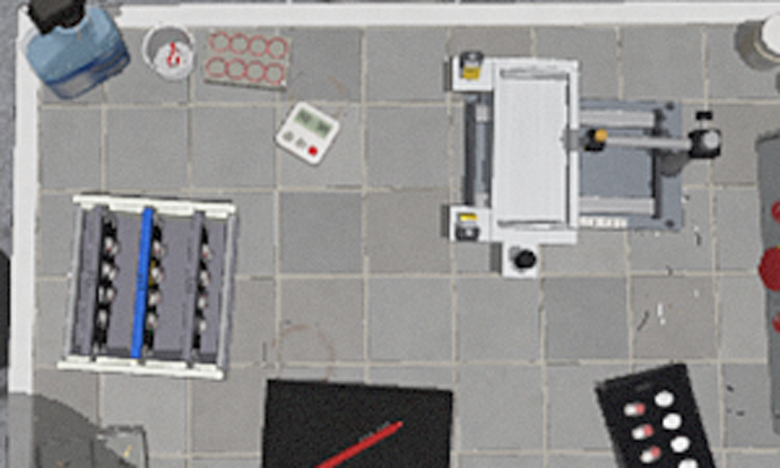

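View pics/side0_c.png

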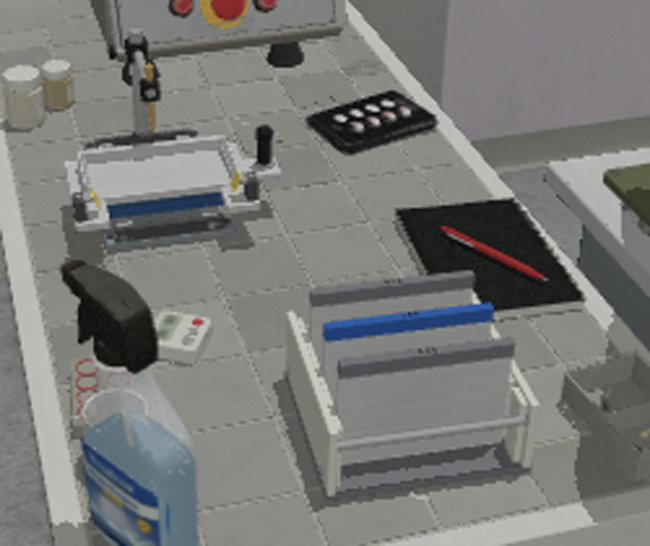

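```bash
python3 - <<'E'
from h import *
np.set_printoptions(suppress=True,precision=4)
for n in('top','side'):
    p=snapshot(n); im=p['img'].astype(int); np.savez('s_%s.npz'%n,img=p['img'],P=cloud(p)); 
    P=cloud(p); b=(im[...,2]>110)&(im[...,2]-im[...,0]>70)
    m=np.zeros(b.shape,bool)
    if n=='top': m[180:260,170:205]=1
    else: m[220:245,265:350]=1
    b&=m; Q=P[b]; Q=Q[~np.isnan(Q[:,0])]; print(n,b.sum(),np.percentile(Q[:,2],[5,50,95]))
    # project pixels to z=.126 (top) 
    v,u=np.nonzero(b); W=np.array([atz(p,(a,c),.126 if n=='top' else .122)[:2] for a,c in zip(u,v)])
    r=cv2.minAreaRect(W.astype(np.float32)*1000); print(r, W.mean(0))
    l=cv2.fitLine(W.astype(np.float32),cv2.DIST_L2,0,.01,.01).ravel(); print('line',l,'ang',np.degrees(np.arctan2(l[1],l[0])))
p=np.load('s_top.npz'); P=p['P']
# height map over stage
S=P.reshape(-1,3);S=S[~np.isnan(S[:,0])]
k=(S[:,0]>.45)&(S[:,0]<.8)&(S[:,1]<-.03)&(S[:,1]>-.4)&(S[:,2]>.01); S=S[k]
g=np.full((90,94),np.nan)
H=np.zeros((88,94),np.uint8)
for x,y,z in S:
    i=int((.8-x)/.004);j=int((-.03-y)/.004)
    H[i,j]=max(H[i,j],min(255,int(z*1600)))
cv2.imwrite('pics/h.png',cv2.resize(cv2.applyColorMap(H,cv2.COLORMAP_JET),None,fx=6,fy=6,interpolation=cv2.INTER_NEAREST))
E
```

```text
top 231 [0.1159 0.1253 0.1296]
((499.7783508300781, 254.36895751953125), (10.730748176574707, 154.3357696533203), 85.81822204589844) [0.4988 0.2545]
line [ 0.9972 -0.0754  0.4988  0.2545] ang -4.3236766
side 443 [0.111  0.1208 0.1256]
((502.7892761230469, 260.6285095214844), (25.041959762573242, 157.27706909179688), 85.86782836914062) [0.5044 0.2608]
line [ 0.9979 -0.064   0.5044  0.2608] ang -3.6705613
```

View pics/h.png

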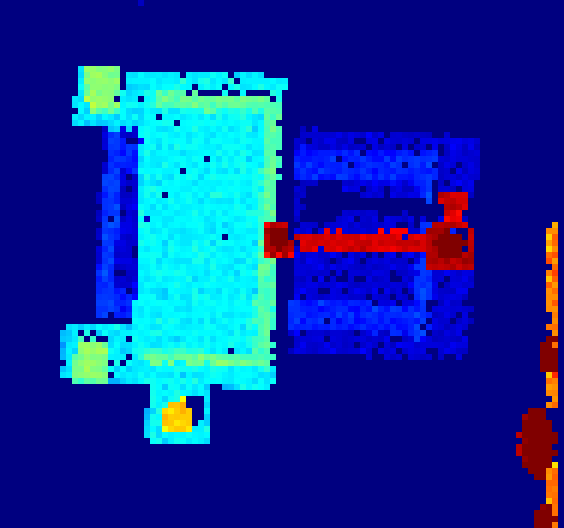

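```bash
python3 - <<'E'
from h import *
np.set_printoptions(suppress=True,precision=4)
p=snapshot('top'); P=cloud(p)
def ortho(z,x0,x1,y0,y1,s=.0005):
    # rows: x decreasing, cols: y decreasing
    xs=np.arange(x1,x0,-s); ys=np.arange(y1,y0,-s); Y,X=np.meshgrid(ys,xs)
    T=np.linalg.inv(np.array(p['world_from_camera'])); W=np.stack([X,Y,0*X+z,0*X+1],-1)@T.T
    u=W[...,0]/W[...,2]*p['fx']+p['cx']; v=W[...,1]/W[...,2]*p['fy']+p['cy']
    return cv2.remap(p['img'],u.astype(np.float32),v.astype(np.float32),cv2.INTER_CUBIC)
o=ortho(.065,.50,.78,-.38,-.04); 
for i,x in enumerate(np.arange(.78,.50,-.02)): cv2.putText(o,'%.2f'%x,(0,int((.78-x)/.0005)+3),0,.3,(255,0,0)); cv2.line(o,(24,int((.78-x)/.0005)),(32,int((.78-x)/.0005)),(255,0,0))
for y in np.arange(-.04,-.38,-.02): cv2.putText(o,'%.2f'%-y,(int((-.04-y)/.0005)-8,10),0,.3,(255,0,0)); cv2.line(o,(int((-.04-y)/.0005),12),(int((-.04-y)/.0005),20),(255,0,0))
cv2.imwrite('pics/o.png',o[...,::-1])
S=P.reshape(-1,3);S=S[~np.isnan(S[:,0])]
def box(a,b,c,d): 
    k=(S[:,0]>a)&(S[:,0]<b)&(S[:,1]>c)&(S[:,1]<d); return S[k]
print('floor',np.percentile(box(.6,.7,-.19,-.13)[:,2],[5,50,95]))
print('arm',np.percentile(box(.63,.66,-.33,-.2)[:,2],[50,80,95,99.5]))
print('col',np.percentile(box(.62,.7,-.35,-.3)[:,2],[95,99.5]))
print('grip',np.percentile(box(.5,.56,-.16,-.12)[:,2],[50,80,95,99]))
print('table',np.median(box(.4,.48,-.1,0)[:,2]))
g=box(.5,.56,-.16,-.12); g=g[g[:,2]>.095]; print('griphead',g.mean(0),len(g),g.min(0),g.max(0))
# floor points: fence top points
f=box(.58,.72,-.215,-.19); 
for x in np.arange(.58,.72,.02):
    k=S[(abs(S[:,0]-x)<.01)&(S[:,1]<-.16)&(S[:,1]>-.24)&(S[:,2]>.05)]
    t=k[(k[:,2]>.0655)]; print(round(x,2),'fence top y',np.percentile(t[:,1],[5,50,95]) if len(t) else None, 'min y', k[:,1].min())
E
```

```text
floor [0.0531 0.0576 0.0629]
arm [0.0664 0.147  0.1632 0.1723]
col [0.1647 0.1706]
grip [0.0563 0.0619 0.107  0.1105]
table -0.0006718496133605312
griphead [ 0.5213 -0.1482  0.1058] 44 [ 0.5121 -0.1575  0.0978] [ 0.5319 -0.1385  0.1113]
0.58 fence top y [-0.2103 -0.2058 -0.2007] min y -0.21044552515686427
0.6 fence top y [-0.2107 -0.2054 -0.2023] min y -0.21155149070306795
0.62 fence top y [-0.2118 -0.2073 -0.2032] min y -0.2126602306987878
0.64 fence top y [-0.2358 -0.213  -0.2069] min y -0.2399713940899464
0.66 fence top y [-0.2144 -0.2097 -0.2052] min y -0.2188080958552942
0.68 fence top y [-0.214  -0.211  -0.2058] min y -0.2141238616889362
0.7 fence top y [-0.2149 -0.2109 -0.2064] min y -0.2149422934569979
0.72 fence top y [-0.2152 -0.2056 -0.1684] min y -0.21561824270600105
```

View pics/o.png

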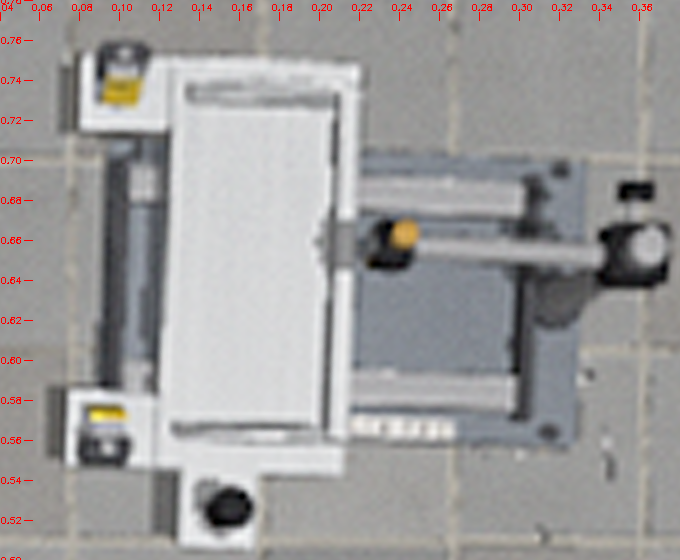

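>>> carry_out([
  [0.259, -0.322, -0.03],
  [0.259, -0.322, -0.03],
  [0.259, -0.322, -0.03],
  [0.259, -0.322, -0.03],
  [0.259, -0.322, -0.03],
  [0.259, -0.322, -0.03],
  [0.259, -0.322, -0.03],
  [0.259, -0.322, -0.03],
], roll=[0.323, 0.323, 0.323, 0.323, 0.323, 0.323, 0.323, 0.323], gripper=0.36)

```text
clock: 2.22
tool_pos: [0.4516, 0.3155, 0.2337]
eef_rot: [0.037, 0.999, 0.0, 0.0]
contact_force: [0.6, 0.2, -0.5]
opening: 0.418
```

>>> carry_out([
  [0.0494, -0.061, -0.035],
  [0.0494, -0.061, -0.035],
  [0.0494, -0.061, -0.035],
  [0.0494, -0.061, -0.035],
  [0.0494, -0.061, -0.035],
], roll=[0, 0, 0, 0, 0])

```text
clock: 2.63
tool_pos: [0.5007, 0.2552, 0.1987]
eef_rot: [0.037, 0.999, 0.001, -0.0]
contact_force: [0.4, 0.8, -0.5]
opening: 0.36
```

```bash
python3 - <<'E'
from h import *
p=snapshot('side'); save(p,'s1')
i=p['img'][100:330,200:420]; cv2.imwrite('pics/s1c.png',cv2.resize(i,None,fx=2.6,fy=2.6,interpolation=cv2.INTER_CUBIC)[...,::-1])
s=status.get_state(); print(s['clock'],s['tool_pos'],s['opening'])
E
```

```text
2.6833 [0.50024522 0.25640354 0.19913765] 0.3608373160317795
```

View pics/s1c.png

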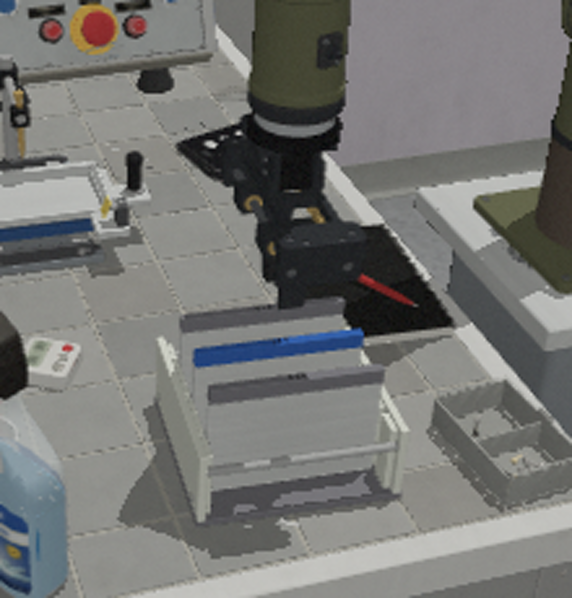

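>>> carry_out([
  [0, -0.0015, -0.04],
  [0, -0.0015, -0.065],
  [0, -0.0015, -0.077],
  [0, -0.0015, -0.077],
  [0, -0.0015, -0.077],
], roll=[0, 0, 0, 0, 0])

```text
clock: 3.1
tool_pos: [0.4993, 0.2571, 0.1226]
eef_rot: [0.035, 0.999, 0.002, -0.0]
contact_force: [0.7, 0.6, -0.1]
opening: 0.36
```

>>> carry_out([
  [0, 0, 0],
  [0, 0, 0],
  [0, 0, 0],
  [0, 0, 0],
  [0, 0, 0],
  [0, 0, 0],
], roll=[0, 0, 0, 0, 0, 0], gripper=0.0, grip_force=25)

```text
clock: 3.6
tool_pos: [0.4997, 0.257, 0.1236]
eef_rot: [0.035, 0.999, 0.002, 0.001]
contact_force: [-1.0, -0.5, 6.2]
opening: 0.106
```

>>> carry_out([
  [0, 0, 0.01],
  [0, 0, 0.03],
  [0, 0, 0.055],
  [0, 0, 0.08],
  [0, 0, 0.105],
  [0, 0, 0.13],
  [0, 0, 0.14],
  [0, 0, 0.14],
], roll=[0, 0, 0, 0, 0, 0, 0, 0])

```text
clock: 4.27
tool_pos: [0.5008, 0.2577, 0.2664]
eef_rot: [0.035, 0.999, 0.003, 0.003]
contact_force: [0.7, 0.4, -1.4]
opening: 0.112
```

```bash
python3 - <<'E'
from h import *
p=snapshot('side'); save(p,'s2')
i=p['img'][60:330,180:420]; cv2.imwrite('pics/s2c.png',cv2.resize(i,None,fx=2.2,fy=2.2,interpolation=cv2.INTER_CUBIC)[...,::-1])
s=status.get_state(); print(s['clock'],s['tool_pos'],s['opening'],s['contact_force'])
E
```

```text
4.3167 [0.5000111  0.25701101 0.2644368 ] 0.10836473763412038 [-0.56295517 -0.64270734 -1.78409051]
```

View pics/s2c.png

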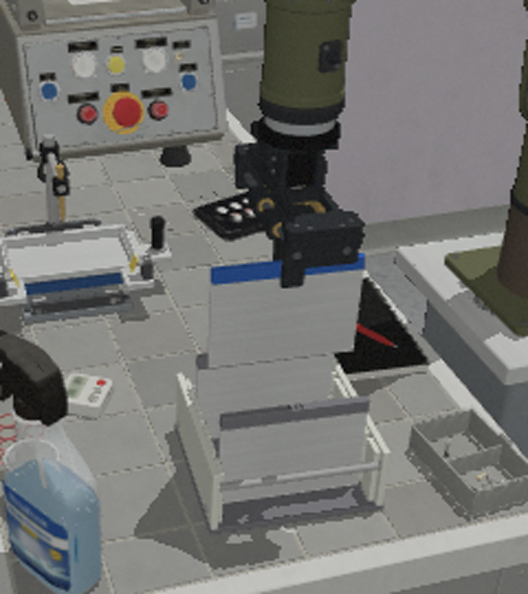

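>>> carry_out([
  [0.03, -0.03, 0.01],
  [0.05, -0.065, 0.02],
  [0.07, -0.1, 0.02],
  [0.09, -0.14, 0.02],
  [0.1, -0.175, 0.02],
  [0.115, -0.21, 0.02],
  [0.13, -0.245, 0.02],
  [0.146, -0.28, 0.02],
], roll=[0.03, 0.03, 0.03, 0.03, 0.03, 0.03, 0.03, 0.03])

```text
clock: 4.98
tool_pos: [0.6452, -0.0252, 0.2819]
eef_rot: [0.02, 1.0, 0.002, -0.001]
contact_force: [0.9, 1.0, -2.5]
opening: 0.111
```

>>> carry_out([
  [0.01, -0.035, 0],
  [0.01, -0.07, 0],
  [0.01, -0.1, 0],
  [0.01, -0.13, 0],
  [0.01, -0.14, 0],
  [0.01, -0.14, 0],
], roll=[0, 0, 0, 0, 0, 0])

```text
clock: 5.48
tool_pos: [0.6535, -0.17, 0.2792]
eef_rot: [0.023, 1.0, 0.001, -0.003]
contact_force: [-0.4, -0.0, -1.1]
opening: 0.114
```

```bash
cat > look.py <<'E'
from h import *
import sys
tag=sys.argv[1]; 
for n,(r0,r1,c0,c1) in dict(side=(60,250,120,330),top=(60,260,240,450)).items():
    p=snapshot(n); save(p,n+tag); np.savez('l_%s.npz'%n,**{k:np.array(p[k]) for k in('img','range_z','fx','fy','cx','cy','world_from_camera')})
    cv2.imwrite('pics/%s%sc.png'%(n,tag),cv2.resize(p['img'][r0:r1,c0:c1],None,fx=2.8,fy=2.8,interpolation=cv2.INTER_CUBIC)[...,::-1])
s=status.get_state(); print(s['clock'],np.round(s['tool_pos'],4),np.round(s['eef_rot'],3),round(s['opening'],3),np.round(s['contact_force'],1))
E
python3 look.py 3
```

```text
5.5833 [ 0.6546 -0.1634  0.2804] [ 0.02   1.     0.003 -0.002] 0.107 [ 0.7  1.3 -1.5]
```

View pics/side3c.png

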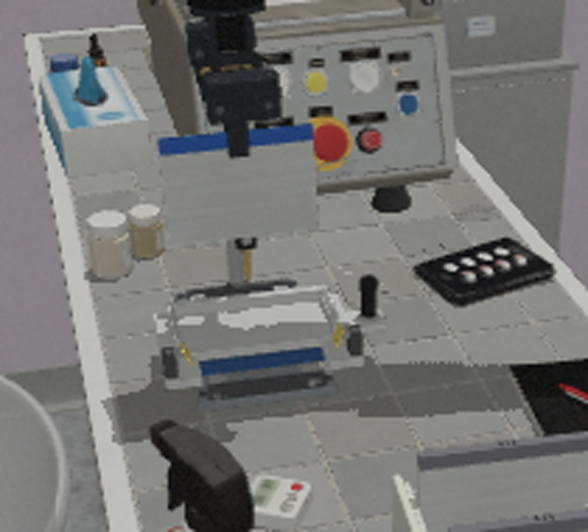

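View pics/top3c.png

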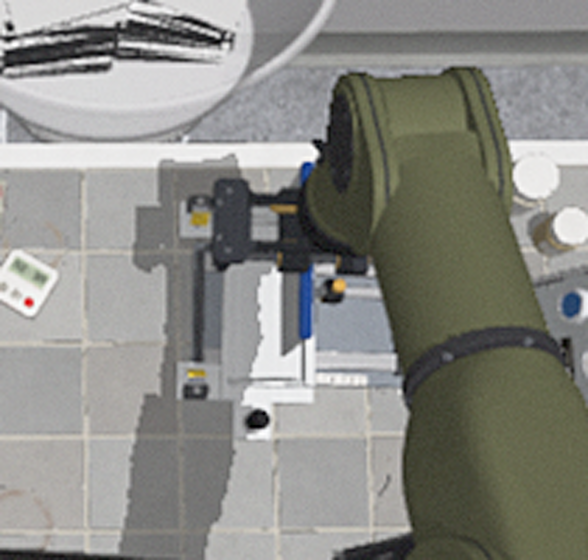

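```bash
cat > rail.py <<'E'
from h import *
import sys
def ends(n,zt,box):
    p=dict(np.load('l_%s.npz'%n)); im=p['img'].astype(int)
    b=(im[...,2]>90)&(im[...,2]-im[...,0]>60); m=np.zeros(b.shape,bool); r0,r1,c0,c1=box; m[r0:r1,c0:c1]=1; b&=m
    k,lab,st,_=cv2.connectedComponentsWithStats(b.astype(np.uint8))
    v,u=np.nonzero(b); W=np.array([atz(p,(a,c),zt)[:2] for a,c in zip(u,v)])
    print(n,len(u),'u',u.min(),u.max(),'v',v.min(),v.max(),'x',W[:,0].min(),W[:,0].max(),'y',np.percentile(W[:,1],[2,50,98]))
    l=cv2.fitLine(W.astype(np.float32),cv2.DIST_L2,0,.01,.01).ravel(); print('  ang',np.degrees(np.arctan(l[1]/l[0])))
    P=cloud(p)[b]; print('  z',np.nanpercentile(P[:,2],[5,50,95]), 'y',np.nanmedian(P[:,1]))
if __name__=='__main__':
    np.set_printoptions(suppress=True,precision=4)
    ends('top',.284,(110,190,340,356)); ends('side',.277,(100,120,170,240))
E
python3 rail.py
```

```text
top 121 u 347 351 v 118 180 x 0.576199255164989 0.7288511106599811 y [-0.1686 -0.1622 -0.1563]
  ang -2.68489
  z [0.2773 0.2817 0.2853] y -0.16247176411781813
side 254 u 177 230 v 104 114 x 0.5798656438100152 0.7344370264229704 y [-0.1757 -0.1564 -0.138 ]
  ang -0.6686805
  z [0.2659 0.2734 0.2803] y -0.16537964162615815
```

```bash
python3 - <<'E'
from h import *
for n in('side',):
    p=dict(np.load('l_%s.npz'%n))
    s=.0005; z=.068; xs=np.arange(.78,.50,-s); ys=np.arange(-.04,-.26,-s); Y,X=np.meshgrid(ys,xs)
    T=np.linalg.inv(p['world_from_camera']); W=np.stack([X,Y,0*X+z,0*X+1],-1)@T.T
    u=W[...,0]/W[...,2]*p['fx']+p['cx']; v=W[...,1]/W[...,2]*p['fy']+p['cy']
    o=cv2.remap(cv2.imread('pics/side0.png')[...,::-1],u.astype(np.float32),v.astype(np.float32),cv2.INTER_CUBIC)
    for x in np.arange(.78,.50,-.02): r=int((.78-x)/s); cv2.putText(o,'%.2f'%x,(0,r+3),0,.3,(255,0,0)); cv2.line(o,(24,r),(32,r),(255,0,0))
    for y in np.arange(-.04,-.26,-.02): c=int((-.04-y)/s); cv2.putText(o,'%.2f'%-y,(c-8,10),0,.3,(255,0,0)); cv2.line(o,(c,12),(c,20),(255,0,0))
    cv2.imwrite('pics/os.png',o[...,::-1])
E
```

```text
(no output)
```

View pics/os.png

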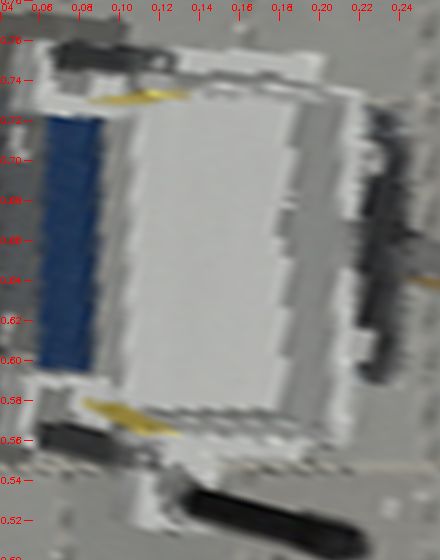

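>>> carry_out([
  [-0.005, 0.001, -0.03],
  [-0.005, 0.001, -0.06],
  [-0.005, 0.001, -0.08],
  [-0.005, 0.001, -0.08],
  [-0.005, 0.001, -0.08],
], roll=[0, 0, 0, 0, 0])

```text
clock: 6.0
tool_pos: [0.6493, -0.1594, 0.1996]
eef_rot: [0.018, 1.0, 0.004, -0.003]
contact_force: [-0.1, 0.0, -0.1]
opening: 0.116
```

```bash
python3 look.py 4; python3 - <<'E'
from rail import *
np.set_printoptions(suppress=True,precision=4)
ends('top',.204,(110,190,334,350)); ends('side',.197,(110,150,170,240))
E
```

```text
6.1 [ 0.651  -0.1607  0.2021] [ 0.019  1.     0.004 -0.001] 0.107 [ 0.5 -0.  -1. ]
top 108 u 339 342 v 128 186 x 0.5731385528597961 0.725392854596502 y [-0.1616 -0.157  -0.1517]
  ang -1.553837
  z [0.1988 0.2035 0.2075] y -0.1568947293259807
side 246 u 181 234 v 131 142 x 0.5754668294814429 0.7290103602855493 y [-0.1658 -0.1489 -0.1321]
  ang -0.64513487
  z [0.1864 0.1938 0.201 ] y -0.15499279372858288
```

View pics/side4c.png

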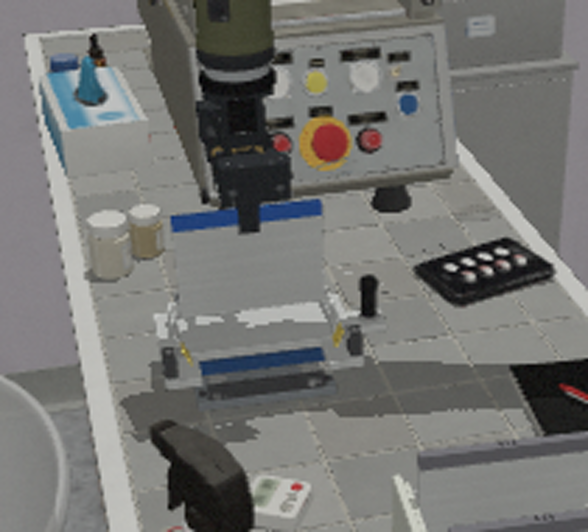

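View pics/top4c.png

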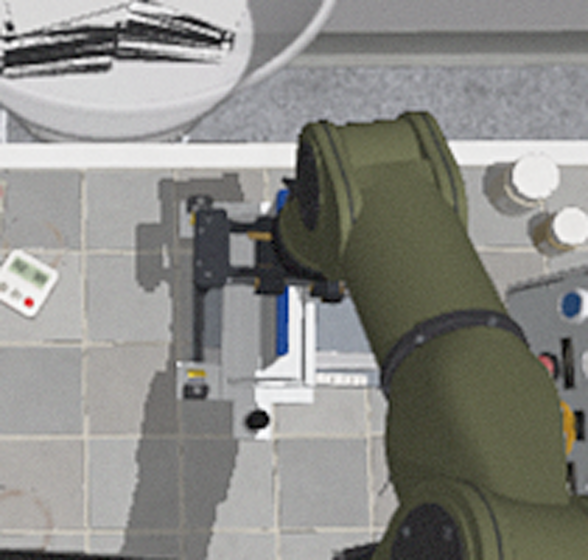

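>>> carry_out([
  [0, -0.003, -0.012],
  [0, -0.003, -0.022],
  [0, -0.003, -0.027],
  [0, -0.003, -0.03],
  [0, -0.003, -0.03],
], roll=[0, 0, 0, 0, 0])

```text
clock: 6.52
tool_pos: [0.6552, -0.1641, 0.1773]
eef_rot: [0.019, 1.0, 0.003, 0.005]
contact_force: [-1.3, -0.1, 21.9]
opening: 0.11
```

```bash
python3 look.py 5; python3 - <<'E'
from rail import *
np.set_printoptions(suppress=True,precision=4)
ends('top',.179,(110,190,330,350)); ends('side',.172,(120,160,170,240))
i=cv2.imread('pics/side5.png')[130:215,160:270]; cv2.imwrite('pics/side5d.png',cv2.resize(i,None,fx=7,fy=7,interpolation=cv2.INTER_CUBIC))
E
```

```text
6.6167 [ 0.6551 -0.1642  0.1773] [0.019 1.    0.003 0.005] 0.113 [-1.1  0.1 21.4]
top 88 u 338 342 v 128 185 x 0.579294362555416 0.7320670561102871 y [-0.1664 -0.1607 -0.1557]
  ang -2.2771878
  z [0.1731 0.1783 0.222 ] y -0.16033682693370602
side 239 u 180 232 v 139 146 x 0.5835770219563907 0.7329514272348587 y [-0.184  -0.1601 -0.1362]
  ang -9.803102
  z [0.1624 0.1729 0.181 ] y -0.15927944685175988
```

View pics/side5d.png

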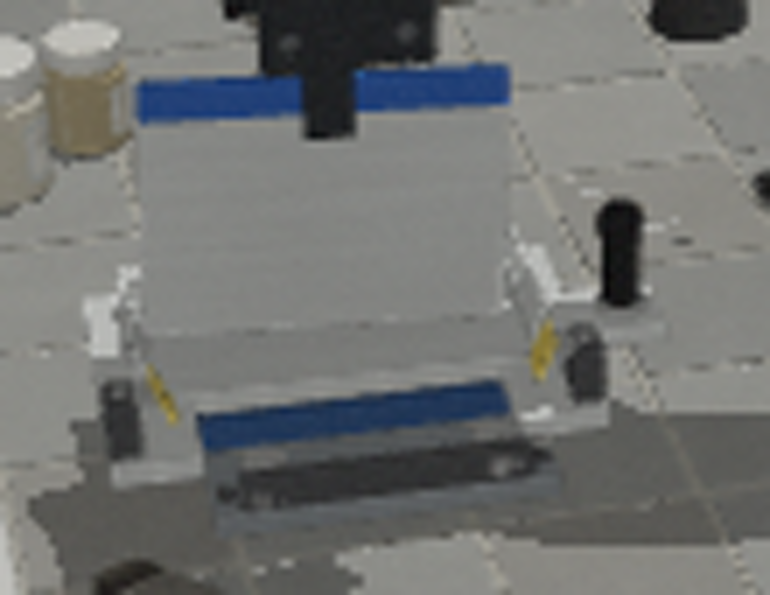

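>>> carry_out([
  [0, 0, 0.008],
  [-0.004, 0, 0.014],
  [-0.007, 0, 0.014],
  [-0.007, 0, 0.014],
], roll=[0, 0, 0, 0])

```text
clock: 6.95
tool_pos: [0.6468, -0.1644, 0.1908]
eef_rot: [0.019, 1.0, 0.003, 0.004]
contact_force: [-0.9, -0.3, -2.2]
opening: 0.107
```

```bash
python3 look.py 6; python3 - <<'E'
from rail import *
np.set_printoptions(suppress=True,precision=4)
ends('top',.195,(110,190,330,350)); ends('side',.188,(120,160,170,240))
i=cv2.imread('pics/side6.png')[130:215,160:270]; cv2.imwrite('pics/side6d.png',cv2.resize(i,None,fx=7,fy=7,interpolation=cv2.INTER_CUBIC))
E
```

```text
7.05 [ 0.6471 -0.1643  0.1902] [0.019 1.    0.003 0.004] 0.109 [-0.4 -0.3 -1.4]
top 94 u 339 343 v 130 188 x 0.5691813794022598 0.7224061703791345 y [-0.1662 -0.1611 -0.1557]
  ang -2.6690652
  z [0.1851 0.1905 0.2009] y -0.16151893957200897
side 240 u 182 234 v 135 142 x 0.5747247865992368 0.7261864607548667 y [-0.1807 -0.1554 -0.1296]
  ang -10.490425
  z [0.1754 0.186  0.195 ] y -0.1596294123986005
```

View pics/side6d.png

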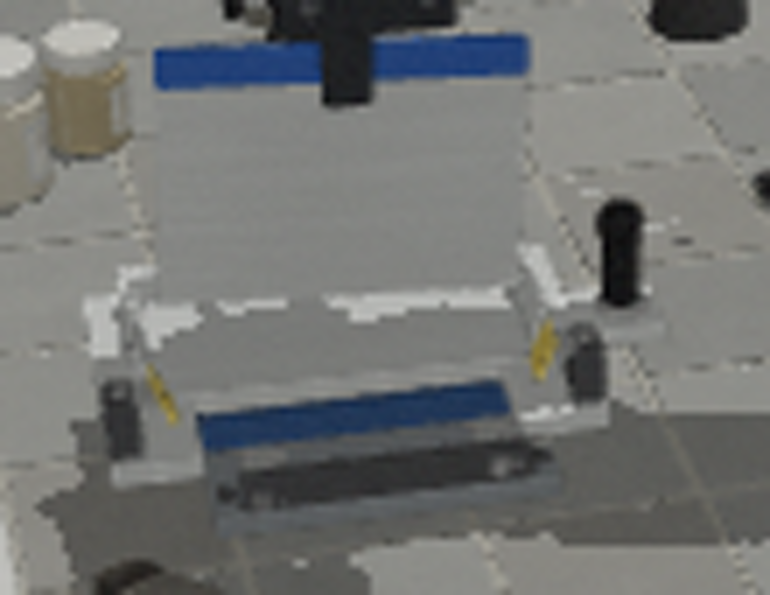

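>>> carry_out([
  [0.001, 0, -0.004],
  [0.002, 0, -0.008],
  [0.002, 0, -0.012],
  [0.002, 0, -0.016],
  [0.002, 0, -0.016],
], roll=[0, 0, 0, 0, 0])

```text
clock: 7.47
tool_pos: [0.651, -0.1641, 0.1746]
eef_rot: [0.019, 1.0, 0.003, 0.006]
contact_force: [1.2, -0.8, 3.5]
opening: 0.115
```

>>> carry_out([
  [-0.001, 0, -0.002],
  [-0.001, 0, -0.003],
  [-0.001, 0, -0.003],
], roll=[0, 0, 0])

```text
clock: 7.72
tool_pos: [0.6521, -0.1641, 0.1731]
eef_rot: [0.019, 1.0, 0.003, 0.008]
contact_force: [3.5, -0.3, 6.1]
opening: 0.112
```

```bash
python3 look.py 7; python3 - <<'E'
from rail import *
np.set_printoptions(suppress=True,precision=4)
ends('top',.178,(110,190,330,350)); ends('side',.170,(120,160,170,240))
i=cv2.imread('pics/side7.png')[130:215,160:270]; cv2.imwrite('pics/side7d.png',cv2.resize(i,None,fx=7,fy=7,interpolation=cv2.INTER_CUBIC))
E
```

```text
7.8167 [ 0.6521 -0.1641  0.1731] [0.019 1.    0.003 0.008] 0.106 [1.9 0.5 5.9]
top 82 u 339 342 v 131 187 x 0.574181009802236 0.7241870051755379 y [-0.1664 -0.1606 -0.1565]
  ang -1.6542835
  z [0.1723 0.1761 0.2286] y -0.1607019636671035
side 234 u 181 233 v 139 149 x 0.578356423289865 0.7324668965154079 y [-0.1736 -0.1561 -0.1393]
  ang -2.2264326
  z [0.1607 0.1685 0.1747] y -0.159447967691692
```

View pics/side7d.png

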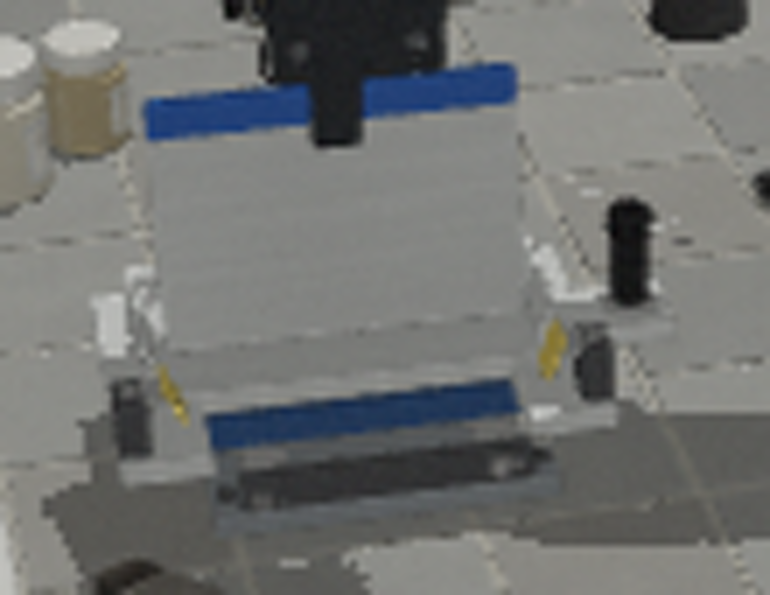

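>>> carry_out([
  [0, 0, 0],
  [0, 0, 0],
  [0, 0, 0.003],
  [0, 0.001, 0.009],
  [0, 0.001, 0.009],
], roll=[0, 0, 0, 0, 0], gripper=0.24, grip_force=5)

```text
clock: 8.23
tool_pos: [0.6524, -0.1629, 0.1831]
eef_rot: [0.019, 1.0, 0.003, 0.009]
contact_force: [0.9, -0.7, 0.4]
opening: 0.236
```

```bash
python3 look.py 8; python3 - <<'E'
import cv2
i=cv2.imread('pics/side8.png')[110:215,150:290]; cv2.imwrite('pics/side8d.png',cv2.resize(i,None,fx=5.5,fy=5.5,interpolation=cv2.INTER_CUBIC))
E
```

```text
8.3333 [ 0.6522 -0.163   0.1825] [0.019 1.    0.003 0.009] 0.242 [-0.4 -0.8  1. ]
```

View pics/side8d.png

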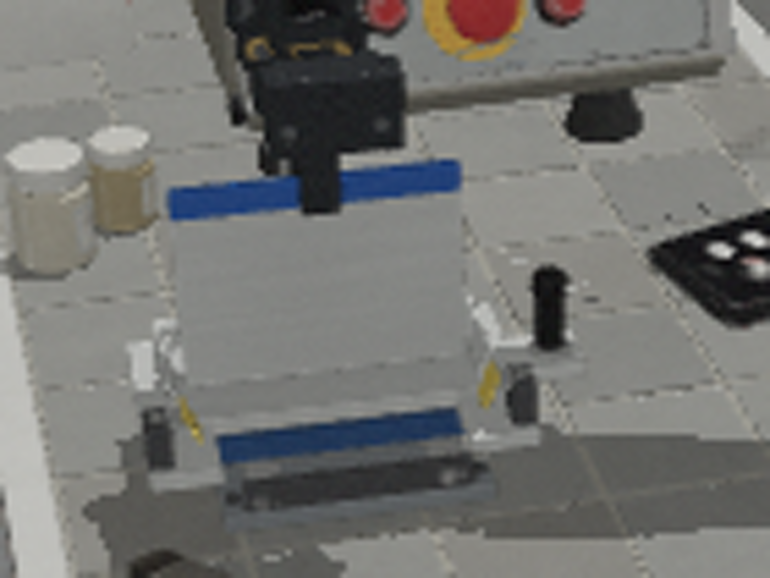

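View pics/top8c.png

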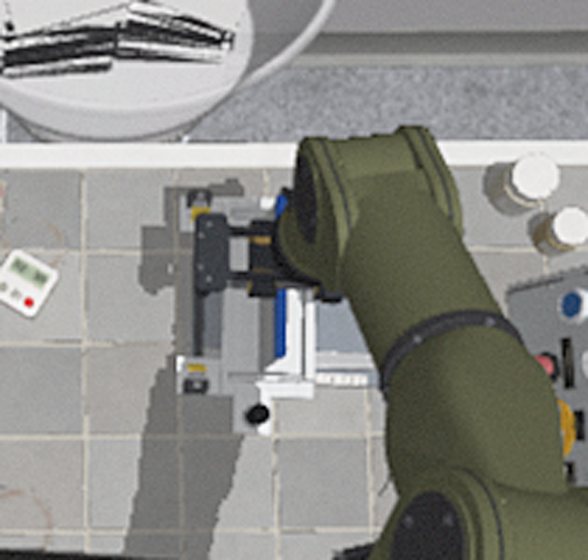

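```bash
python3 - <<'E'
import cv2,numpy as np
for n,bx in(('top',(130,220,290,360)),('side',(150,215,160,260))):
    for t in (0,4,5,6,7,8):
        i=cv2.imread('pics/%s%d.png'%(n,t)).astype(int)[bx[0]:bx[1],bx[2]:bx[3]]
        y=(i[...,2]-i[...,0]>60)&(i[...,1]-i[...,0]>40)
        k,l,s,c=cv2.connectedComponentsWithStats(y.astype(np.uint8)); print(n,t,[(np.round(c[j]+[bx[2],bx[0]],1).tolist(),int(s[j,4])) for j in range(1,k) if s[j,4]>4])
E
```

```text
top 0 [([311.0, 137.7], 27), ([309.7, 193.1], 17)]
top 4 [([331.8, 143.7], 11), ([309.4, 192.9], 15)]
top 5 [([310.9, 134.0], 16), ([332.4, 144.4], 12), ([310.0, 189.5], 12)]
top 6 [([311.1, 134.5], 23), ([333.2, 146.5], 13), ([310.0, 189.5], 12)]
top 7 [([311.0, 135.2], 20), ([332.3, 146.2], 9), ([309.5, 190.8], 13)]
top 8 [([310.9, 135.0], 16), ([333.2, 145.4], 9), ([309.8, 190.9], 12)]
side 0 [([240.3, 179.0], 15), ([185.9, 185.4], 7)]
side 4 [([240.2, 179.2], 16), ([185.9, 185.4], 7)]
side 5 [([237.1, 179.6], 17)]
side 6 [([237.1, 179.6], 17)]
side 7 [([238.5, 179.4], 17), ([183.4, 184.6], 5)]
side 8 [([238.5, 179.4], 17), ([183.4, 184.6], 5)]
```

>>> carry_out([
  [0, 0.008, 0],
  [0, 0.015, -0.002],
  [0.001, 0.022, -0.004],
  [0.001, 0.029, -0.006],
  [0.001, 0.035, -0.007],
  [0.001, 0.035, -0.007],
], roll=[0, 0, 0, 0, 0, 0])

```text
clock: 8.83
tool_pos: [0.6531, -0.125, 0.1751]
eef_rot: [0.017, 1.0, 0.004, 0.008]
contact_force: [-0.4, 1.1, -0.3]
opening: 0.238
```

```bash
python3 look.py 9; python3 - <<'E'
import cv2
i=cv2.imread('pics/side9.png')[110:215,150:290]; cv2.imwrite('pics/side9d.png',cv2.resize(i,None,fx=5.5,fy=5.5,interpolation=cv2.INTER_CUBIC))
E
```

```text
8.9333 [ 0.6532 -0.1275  0.1754] [0.019 1.    0.003 0.008] 0.244 [ 0.6 -0.2  0. ]
```

View pics/side9d.png

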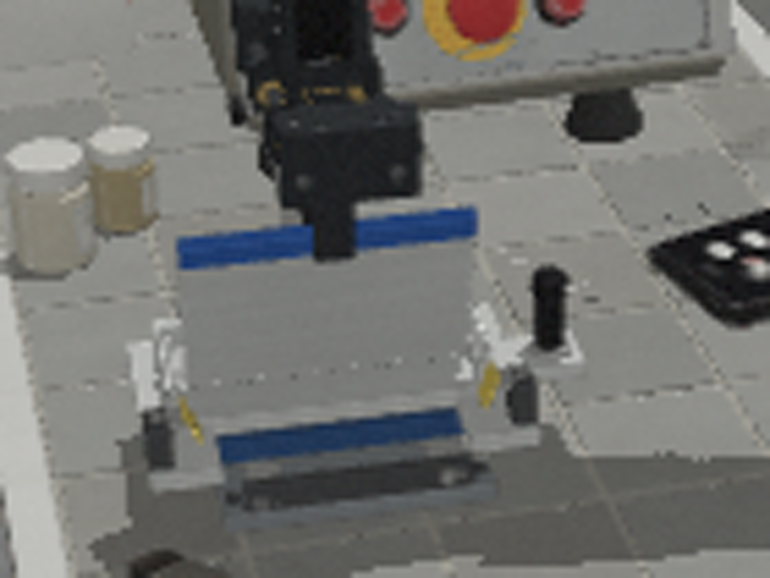

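```bash
cat > tilt.py <<'E'
from h import *
import sys
def tilt(box):
    p=dict(np.load('l_side.npz')); P=cloud(p)[box[0]:box[1],box[2]:box[3]].reshape(-1,3); P=P[~np.isnan(P[:,0])]
    s=np.array([-.04,-.9992]); a=(P[:,:2]-[.652,-.205])@s; z=P[:,2]-.058
    A=np.c_[z,np.ones_like(z)]; k=np.ones(len(z),bool)
    for _ in range(5):
        c=np.linalg.lstsq(A[k],a[k],rcond=None)[0]; r=a-A@c; k=abs(r)<max(2*np.median(abs(r)),.002)
    print('tilt deg',np.degrees(np.arctan(-c[0])),'foot stage x (back face)',c[1],'rms',r[k].std(),k.mean(), z.min(),z.max())
if __name__=='__main__': tilt([int(v) for v in sys.argv[1:5]])
E
python3 tilt.py 160 177 190 230
```

```text
tilt deg 22.968313870949917 foot stage x (back face) -0.04439820756959327 rms 0.001464289503793833 0.8345642540620384 -0.005278189549529917 0.08390937351048172
```

>>> carry_out([
  [0, 0.009, -0.004],
  [0, 0.017, -0.008],
  [0, 0.025, -0.013],
  [0, 0.033, -0.018],
  [0, 0.04, -0.024],
  [0.001, 0.044, -0.028],
  [0.001, 0.044, -0.028],
], roll=[0, 0, 0, 0, 0, 0, 0])

```text
clock: 9.52
tool_pos: [0.6537, -0.0812, 0.1461]
eef_rot: [0.017, 1.0, 0.004, 0.007]
contact_force: [0.1, 0.9, -0.7]
opening: 0.241
```

```bash
python3 look.py 10; python3 tilt.py 167 180 190 230; python3 - <<'E'
import cv2
i=cv2.imread('pics/side10.png')[110:215,150:290]; cv2.imwrite('pics/side10d.png',cv2.resize(i,None,fx=5.5,fy=5.5,interpolation=cv2.INTER_CUBIC))
E
```

```text
9.6167 [ 0.6541 -0.0832  0.1471] [0.018 1.    0.003 0.008] 0.241 [0.3 1.5 0.3]
tilt deg 49.46603960615566 foot stage x (back face) -0.0465733576124649 rms 0.0016751022057254208 0.6416184971098265 -0.006424472307675906 0.09288244747832136
```

View pics/side10d.png

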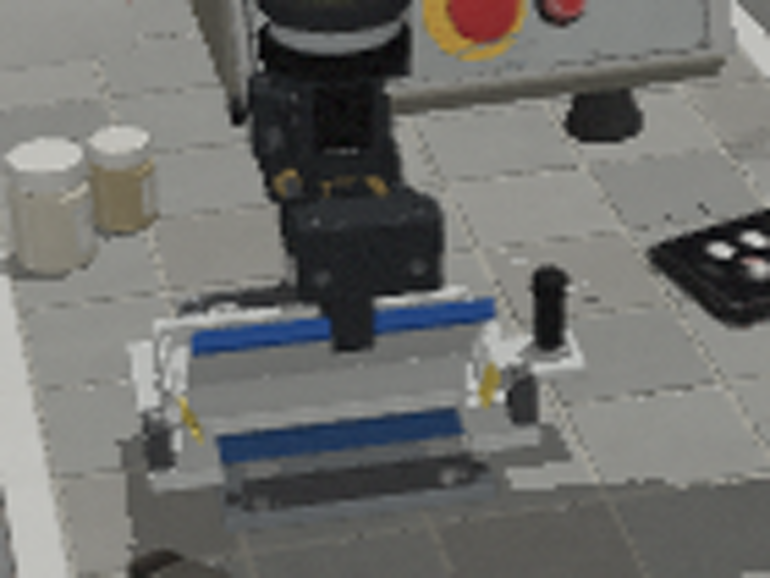

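View pics/top10c.png

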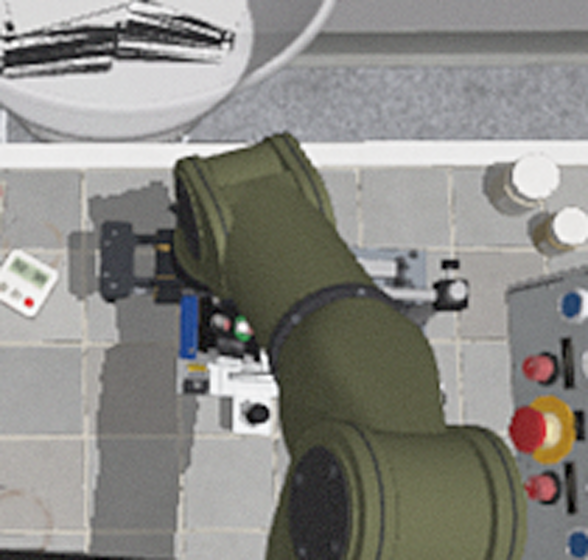

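>>> carry_out([
  [0, -0.006, 0],
  [0, -0.013, 0],
  [-0.001, -0.02, 0],
  [-0.001, -0.027, 0],
  [-0.001, -0.034, 0],
  [-0.001, -0.037, 0],
  [-0.001, -0.037, 0],
], roll=[0, 0, 0, 0, 0, 0, 0])

```text
clock: 10.2
tool_pos: [0.653, -0.1223, 0.147]
eef_rot: [0.02, 1.0, 0.002, 0.008]
contact_force: [0.2, -0.2, -0.4]
opening: 0.24
```

```bash
python3 look.py 11; python3 tilt.py 163 176 190 230; python3 - <<'E'
import cv2
i=cv2.imread('pics/side11.png')[110:215,150:290]; cv2.imwrite('pics/side11d.png',cv2.resize(i,None,fx=5.5,fy=5.5,interpolation=cv2.INTER_CUBIC))
E
```

```text
10.3 [ 0.6531 -0.1204  0.1471] [0.019 1.    0.003 0.008] 0.24 [-1.   0.8 -0.3]
tilt deg 48.486591833790584 foot stage x (back face) -0.007316987233584683 rms 0.0022649405875946422 0.6358381502890174 -0.007357547749258182 0.08302293285897705
```

View pics/side11d.png

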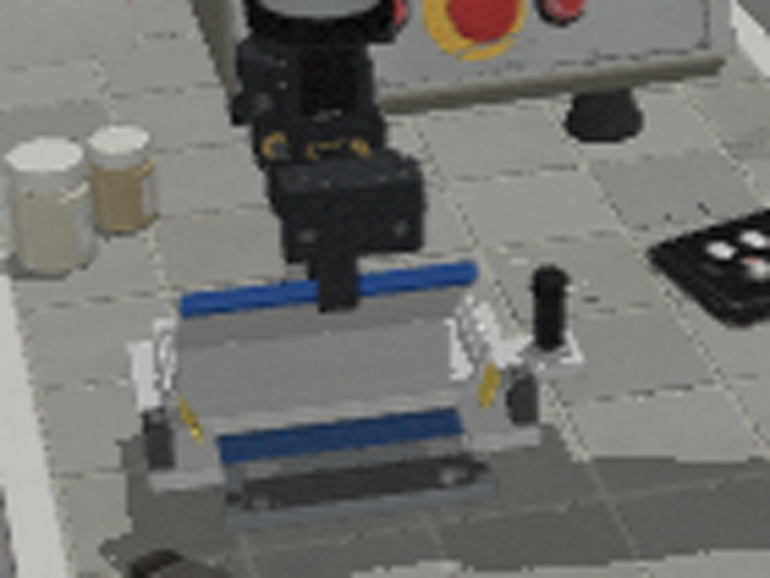

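>>> carry_out([
  [0, 0.002, -0.005],
  [0, 0.005, -0.01],
  [0, 0.008, -0.015],
  [0, 0.011, -0.02],
  [0, 0.013, -0.024],
  [0, 0.013, -0.024],
], roll=[0, 0, 0, 0, 0, 0])

```text
clock: 10.8
tool_pos: [0.6522, -0.1066, 0.1217]
eef_rot: [0.018, 1.0, 0.003, 0.007]
contact_force: [-1.0, -0.1, -0.7]
opening: 0.24
```

```bash
python3 look.py 12; python3 tilt.py 168 177 190 230; python3 - <<'E'
import cv2
i=cv2.imread('pics/side12.png')[110:215,150:290]; cv2.imwrite('pics/side12d.png',cv2.resize(i,None,fx=5.5,fy=5.5,interpolation=cv2.INTER_CUBIC))
E
```

```text
10.9 [ 0.6527 -0.1078  0.1227] [0.019 1.    0.003 0.008] 0.236 [ 0.4 -0.2 -0.1]
tilt deg 58.66207559660183 foot stage x (back face) -0.019899173340185 rms 0.013582024744656586 0.8611111111111112 -0.0009418423969374604 0.11290054704562053
```

View pics/side12d.png

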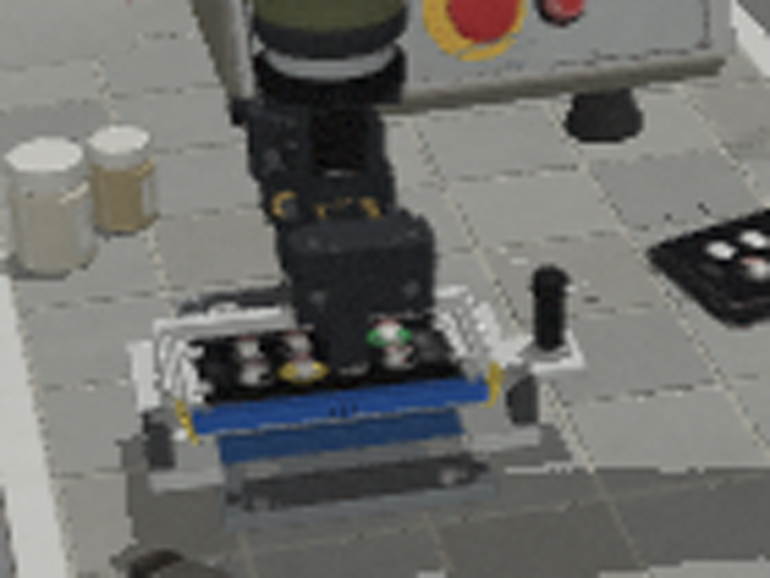

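>>> carry_out([
  [0, 0.0, 0.03],
  [0, 0.02, 0.06],
  [0, 0.06, 0.09],
  [0, 0.1, 0.1],
  [0, 0.14, 0.1],
  [0, 0.14, 0.1],
], roll=[0, 0, 0, 0, 0, 0], gripper=0.0)

```text
clock: 11.4
tool_pos: [0.6529, 0.0436, 0.2253]
eef_rot: [0.013, 1.0, 0.007, 0.009]
contact_force: [-1.0, 1.3, 0.7]
opening: 0.005
```

```bash
python3 look.py 13; python3 - <<'E'
from h import *
np.set_printoptions(suppress=True,precision=4)
cv2.imwrite('pics/side13d.png',cv2.resize(cv2.imread('pics/side13.png')[110:215,150:290],None,fx=5.5,fy=5.5,interpolation=cv2.INTER_CUBIC))
for n in('top','side'):
    p=dict(np.load('l_%s.npz'%n)); im=p['img'].astype(int); b=(im[...,2]>120)&(im[...,2]-im[...,0]>90)
    m=np.zeros(b.shape,bool)
    if n=='top': m[120:215,295:335]=1
    else: m[165:200,170:250]=1
    b&=m; P=cloud(p)[b]; v,u=np.nonzero(b); print(n,b.sum(),'u',u.min(),u.max(),'v',v.min(),v.max(),np.nanmedian(P,0)); 
    W=np.array([atz(p,(a,c),.083)[:2] for a,c in zip(u,v)]); print(W.min(0),W.max(0),np.median(W,0))
E
```

```text
11.5 [0.6526 0.0357 0.2234] [0.016 1.    0.003 0.008] 0.005 [-0.8 -0.6  0.5]
top 34 u 308 313 v 137 145 [ 0.7223 -0.1008  0.0798]
[ 0.7086 -0.1046] [ 0.732  -0.0902] [ 0.7218 -0.1001]
side 132 u 185 237 v 179 187 [ 0.6605 -0.0922  0.0782]
[ 0.5859 -0.0931] [ 0.737  -0.0715] [ 0.6623 -0.0846]
```

View pics/side13d.png

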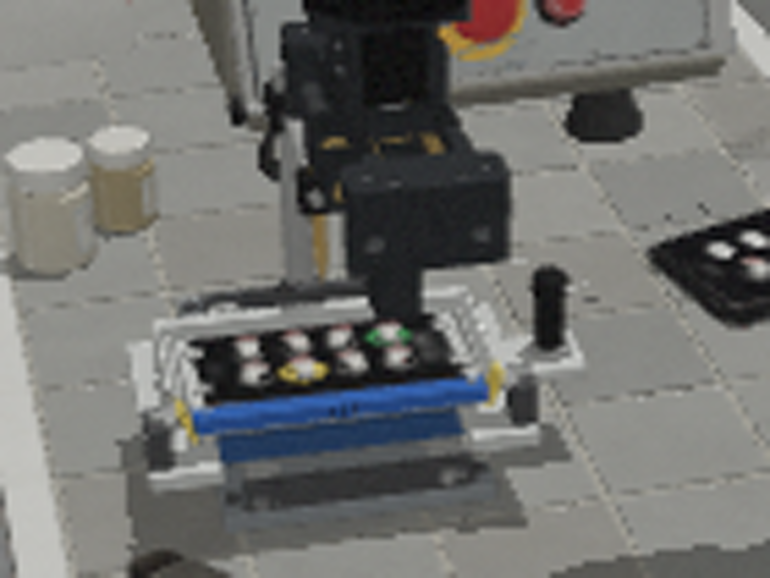

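View pics/top13c.png

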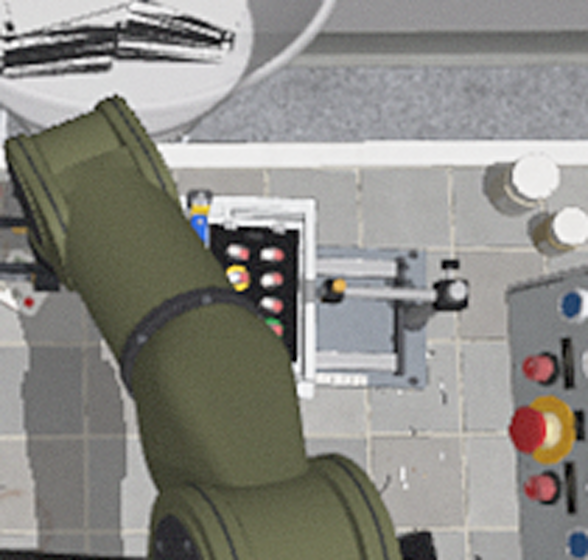

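>>> carry_out([
  [0.003, -0.03, 0],
  [0.003, -0.07, 0],
  [0.003, -0.1, -0.02],
  [0.003, -0.123, -0.05],
  [0.003, -0.123, -0.08],
  [0.003, -0.123, -0.1],
  [0.003, -0.123, -0.1],
], roll=[0, 0, 0, 0, 0, 0, 0])

```text
clock: 12.08
tool_pos: [0.6515, -0.0916, 0.1183]
eef_rot: [0.018, 1.0, 0.002, 0.003]
contact_force: [-1.1, 0.0, -0.1]
opening: 0.005
```

```bash
python3 look.py 14; python3 - <<'E'
import cv2
cv2.imwrite('pics/side14d.png',cv2.resize(cv2.imread('pics/side14.png')[110:215,150:290],None,fx=5.5,fy=5.5,interpolation=cv2.INTER_CUBIC))
E
```

```text
12.1833 [ 0.655  -0.0895  0.123 ] [0.017 1.    0.003 0.007] 0.008 [-0.5  0.3  1. ]
```

View pics/side14d.png

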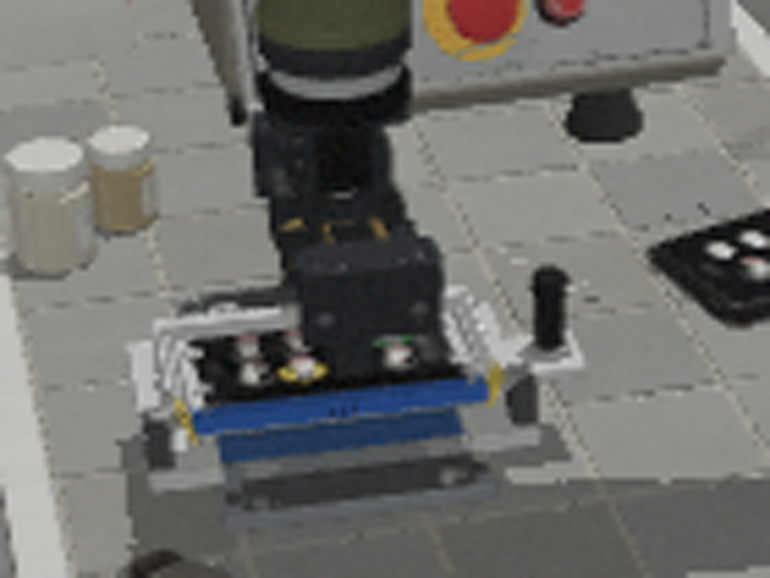

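>>> carry_out([
  [0.002, 0.003, -0.005],
  [0.002, 0.003, -0.01],
  [0.002, 0.003, -0.014],
  [0.002, 0.003, -0.018],
  [0.002, 0.003, -0.02],
  [0.002, 0.003, -0.022],
], roll=[0, 0, 0, 0, 0, 0])

```text
clock: 12.68
tool_pos: [0.657, -0.0863, 0.1009]
eef_rot: [0.017, 1.0, 0.003, 0.007]
contact_force: [0.6, -0.1, -0.0]
opening: 0.004
```

```bash
python3 look.py 15; python3 - <<'E'
import cv2
cv2.imwrite('pics/side15d.png',cv2.resize(cv2.imread('pics/side15.png')[110:215,150:290],None,fx=5.5,fy=5.5,interpolation=cv2.INTER_CUBIC))
E
```

```text
12.7833 [ 0.657  -0.0864  0.1009] [0.017 1.    0.003 0.007] 0.005 [ 0.2 -0.  -0.3]
```

View pics/side15d.png

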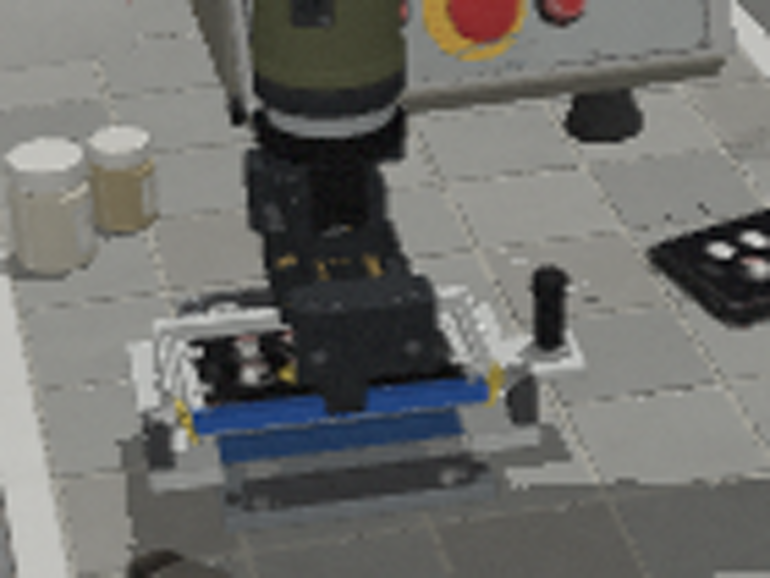

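>>> carry_out([
  [0, 0, -0.003],
  [0, 0, -0.006],
  [0, 0, -0.008],
  [0, 0, -0.008],
], roll=[0, 0, 0, 0])

```text
clock: 13.12
tool_pos: [0.6566, -0.0863, 0.0923]
eef_rot: [0.017, 1.0, 0.003, 0.007]
contact_force: [0.3, -0.1, -0.1]
opening: 0.002
```

>>> carry_out([
  [0, 0, -0.003],
  [0, 0, -0.006],
  [0, 0, -0.008],
  [0, 0, -0.008],
], roll=[0, 0, 0, 0])

```text
clock: 13.45
tool_pos: [0.657, -0.0866, 0.085]
eef_rot: [0.017, 1.0, 0.002, 0.007]
contact_force: [-1.5, 0.2, 6.2]
opening: 0.004
```

```bash
python3 look.py 16; python3 - <<'E'
import cv2
cv2.imwrite('pics/side16d.png',cv2.resize(cv2.imread('pics/side16.png')[110:215,150:290],None,fx=5.5,fy=5.5,interpolation=cv2.INTER_CUBIC))
E
```

```text
13.55 [ 0.657  -0.0866  0.085 ] [0.017 1.    0.002 0.007] 0.009 [-1.1  0.3  5.9]
```

View pics/side16d.png

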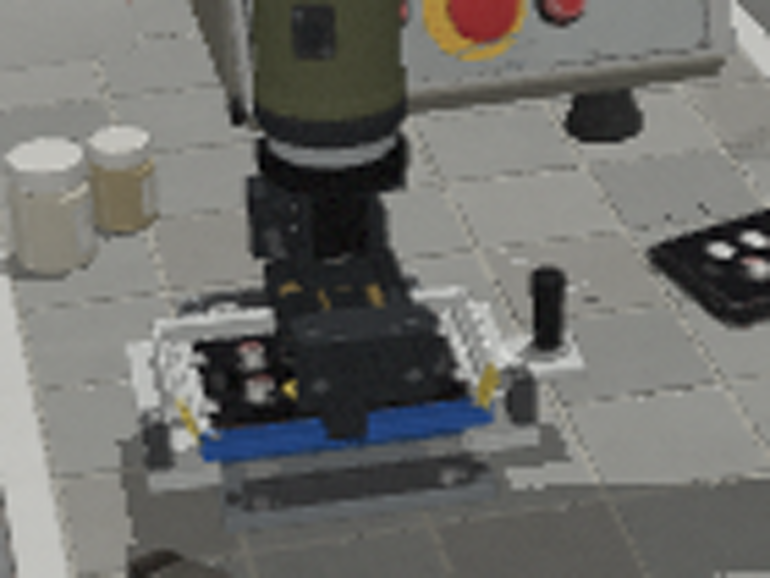

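>>> carry_out([
  [0, 0, -0.002],
  [0, 0, -0.004],
  [0, 0, -0.005],
  [0, 0, -0.005],
], roll=[0, 0, 0, 0])

```text
clock: 13.88
tool_pos: [0.6609, -0.0867, 0.0847]
eef_rot: [0.017, 1.0, 0.002, 0.012]
contact_force: [-2.4, 0.4, 24.9]
opening: 0.007
```

>>> carry_out([
  [0, 0, 0.03],
  [0, 0, 0.06],
  [-0.03, 0.03, 0.09],
  [-0.06, 0.07, 0.1],
  [-0.1, 0.1, 0.1],
  [-0.13, 0.12, 0.1],
  [-0.13, 0.12, 0.1],
], roll=[0, 0, 0, 0, 0, 0, 0], gripper=0.6)

```text
clock: 14.47
tool_pos: [0.5266, 0.0367, 0.1851]
eef_rot: [0.015, 1.0, 0.003, 0.01]
contact_force: [-1.2, -0.7, 0.0]
opening: 0.51
```

```bash
python3 look.py 17; python3 - <<'E'
import cv2
cv2.imwrite('pics/side17d.png',cv2.resize(cv2.imread('pics/side17.png')[110:215,150:290],None,fx=5.5,fy=5.5,interpolation=cv2.INTER_CUBIC))
E
```

```text
14.5667 [0.5274 0.0364 0.185 ] [0.014 1.    0.002 0.01 ] 0.587 [1.5 0.2 0.2]
```

View pics/side17d.png

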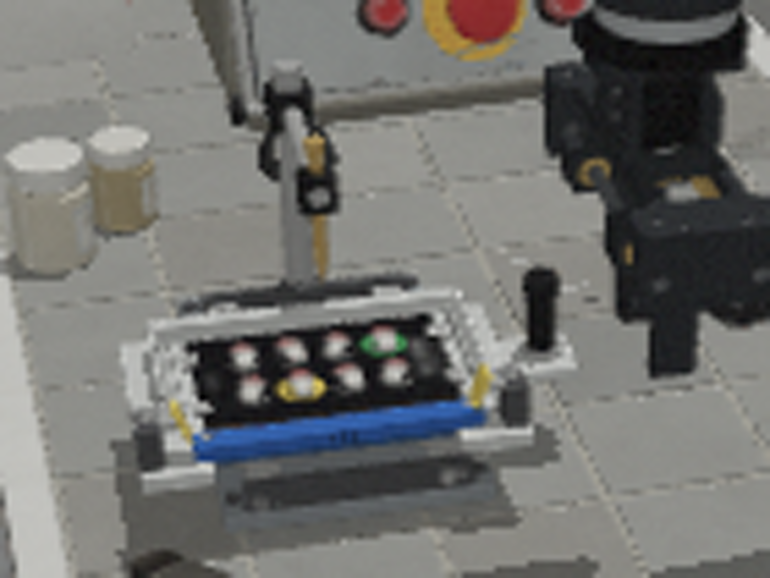

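View pics/top17c.png

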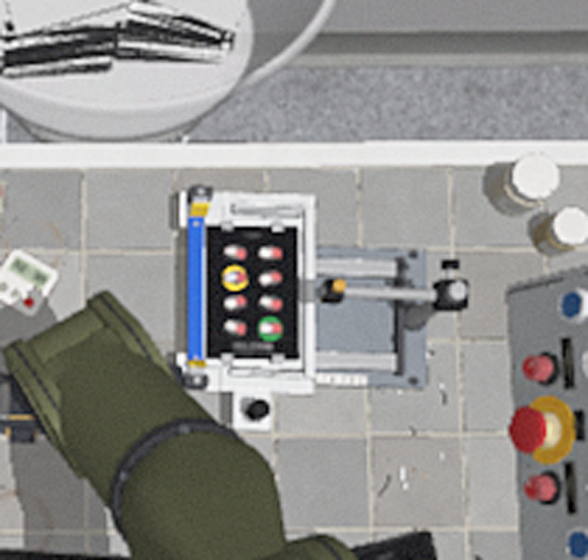

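```bash
cat > rings.py <<'E'
from h import *
np.set_printoptions(suppress=True,precision=4)
def rings(p,n,pz=.083):
    im=p['img']; hsv=cv2.cvtColor(im,cv2.COLOR_RGB2HSV).astype(int); out={}
    box=(130,215,295,390) if n=='top' else (140,200,170,250)
    for c,(a,b) in dict(yellow=(22,36),green=(45,85)).items():
        m=((hsv[...,0]>=a)&(hsv[...,0]<=b)&(hsv[...,1]>110)&(hsv[...,2]>60)); k=np.zeros(m.shape,bool); k[box[0]:box[1],box[2]:box[3]]=1; m&=k
        num,l,s,ce=cv2.connectedComponentsWithStats(cv2.morphologyEx(m.astype(np.uint8),cv2.MORPH_CLOSE,np.ones((3,3))))
        for j in range(1,num):
            if s[j,4]>6: print(' ',n,c,'bbox',s[j,:4],s[j,4],'bboxcentre@z.067',atz(p,(s[j,0]+(s[j,2]-1)/2,s[j,1]+(s[j,3]-1)/2),.067)[:2])
    for q in ('yellow_pocket','green_pocket','pointer_tip','stage_grip'):
        r=tip_of(p,q)
        z={'pointer_tip':pz,'stage_grip':.086}.get(q,.067)
        for t in r[:1]: print(' ',n,q,round(t['confidence'],2),np.round(t['pixel'],1),atz(p,t['pixel'],z)[:2])
if __name__=='__main__':
    for n in('top','side'): rings(snapshot(n),n)
E
python3 rings.py; python3 - <<'E'
from h import *
np.set_printoptions(suppress=True,precision=4)
p=dict(np.load('l_side.npz'));P=cloud(p); im=p['img'].astype(int)
b=(im[...,2]>120)&(im[...,2]-im[...,0]>90); m=np.zeros(b.shape,bool); m[175:200,170:245]=1; Q=P[b&m]; print('rail side',np.nanmedian(Q,0),np.nanpercentile(Q[:,2],[5,50,95]))
p=dict(np.load('l_top.npz'));P=cloud(p); im=p['img'].astype(int)
b=(im[...,2]>120)&(im[...,2]-im[...,0]>90); m=np.zeros(b.shape,bool); m[120:215,295:330]=1; Q=P[b&m]; print('rail top',np.nanmedian(Q,0),np.nanpercentile(Q[:,2],[5,50,95])); 
l=np.c_[Q[:,0],np.ones(len(Q))]; k=~np.isnan(Q[:,0]); print(np.linalg.lstsq(l[k],Q[k][:,1:],rcond=None)[0])
E
```

```text
top yellow bbox [308 133   7   4] 25 bboxcentre@z.067 [ 0.7433 -0.1012]
  top yellow bbox [319 154  10  10] 44 bboxcentre@z.067 [ 0.6725 -0.1354]
  top yellow bbox [307 189   7   2] 12 bboxcentre@z.067 [ 0.5831 -0.0944]
  top green bbox [332 173   8   3] 13 bboxcentre@z.067 [ 0.6272 -0.1685]
  top green bbox [333 179   8   3] 15 bboxcentre@z.067 [ 0.6098 -0.1708]
  top yellow_pocket 0.57 [322.8 159.4] [ 0.6699 -0.1333]
  top green_pocket 0.92 [335.3 177.8] [ 0.6162 -0.1676]
  top pointer_tip 0.57 [351.8 167.5] [ 0.6428 -0.2123]
  top stage_grip 0.63 [329.4 201.7] [ 0.5457 -0.1455]
  side yellow bbox [236 177   3   7] 14 bboxcentre@z.067 [ 0.5812 -0.1037]
  side yellow bbox [200 178  10   5] 22 bboxcentre@z.067 [ 0.6737 -0.1296]
  side yellow bbox [181 183   3   6] 8 bboxcentre@z.067 [ 0.7424 -0.1166]
  side green bbox [215 171   9   4] 15 bboxcentre@z.067 [ 0.6232 -0.1613]
  side green_pocket 0.7 [217.5 172.2] [ 0.6272 -0.1643]
  side pointer_tip 0.63 [206.9 159.1] [ 0.6473 -0.2258]
  side stage_grip 0.63 [247.9 164.2] [ 0.5343 -0.1544]
rail side [ 0.6647 -0.0929  0.0636] [0.0612 0.0636 0.0661]
rail top [ 0.6626 -0.0936  0.0653] [0.0603 0.0653 0.0697]
[[-0.0301 -0.0003]
 [-0.0739  0.0655]]
```

```bash
python3 - <<'E'
from h import *
np.set_printoptions(suppress=True,precision=4)
p=dict(np.load('l_top.npz'));P=cloud(p); im=p['img'].astype(int)
k=(im.sum(2)<150)&(P[...,2]>.095)&(P[...,2]<.115); k[:190]=0;k[:,:310]=0;k[225:]=0;k[:,350:]=0
v,u=np.nonzero(k); print('head px',u.mean(),v.mean(),len(u),P[k].mean(0), atz(p,(u.mean(),v.mean()),.107))
i=im[140:190,300:370].astype(np.uint8); cv2.imwrite('pics/zt.png',cv2.resize(i,None,fx=11,fy=11,interpolation=cv2.INTER_CUBIC)[...,::-1])
p=dict(np.load('l_side.npz')); i=p['img'][130:195,175:245]; cv2.imwrite('pics/zs.png',cv2.resize(i,None,fx=11,fy=9,interpolation=cv2.INTER_CUBIC)[...,::-1])
for px in((208.7,159.7),(206.9,159.1)): print(atz(p,px,.083))
E
```

```text
head px 331.58620689655174 205.82758620689654 29 [ 0.5321 -0.1478  0.106 ] [ 0.532  -0.1477  0.107 ]
[ 0.6427 -0.2204  0.083 ]
[ 0.6473 -0.2258  0.083 ]
```

View pics/zt.png

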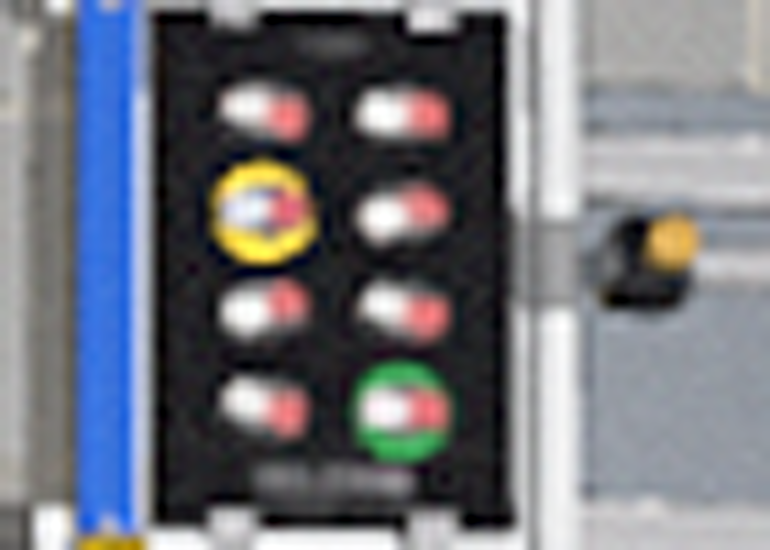

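View pics/zs.png

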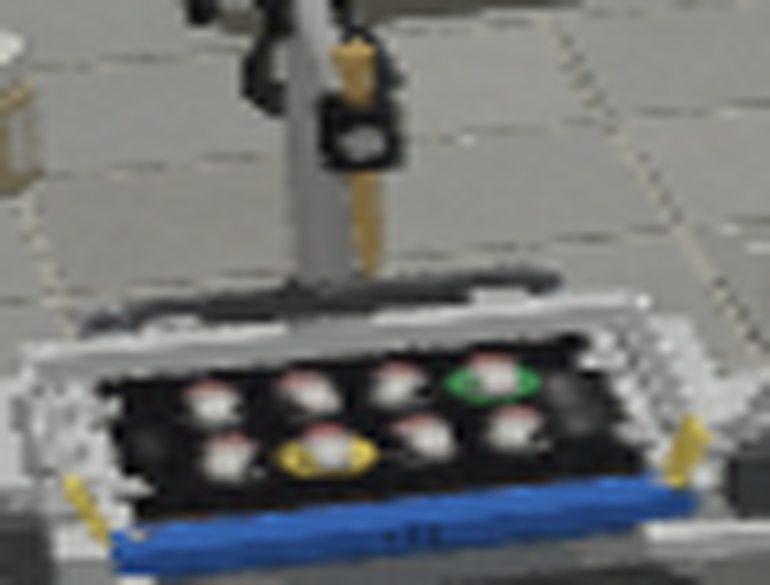

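```bash
python3 - <<'E'
from h import *
np.set_printoptions(suppress=True,precision=4)
t=dict(np.load('l_top.npz')); s=dict(np.load('l_side.npz'))
for n,p,y,g in(('top',t,(323.45,158.9),(336.2,177.0)),('side',s,(204.4,180.1),(219.4,172.0))):
    print(n,'Y',atz(p,y,.067)[:2],'G',atz(p,g,.067)[:2], 'G-Y',(atz(p,g,.067)-atz(p,y,.067))[:2])
print('tip side',atz(s,(208.3,160.1),.083)[:2])
for z in(.15,.16,.165,.17): print(z,'brass top: top cam',atz(t,(360.6,161.5),z)[:2],'side cam',atz(s,(207.2,134.6),z)[:2])
P=cloud(t); print(P[158:166,357:364,2])
E
```

```text
top Y [ 0.6713 -0.1352] G [ 0.6185 -0.1702] G-Y [-0.0529 -0.035 ]
side Y [ 0.6741 -0.1291] G [ 0.6214 -0.164 ] G-Y [-0.0527 -0.0349]
tip side [ 0.6444 -0.2182]
0.15 brass top: top cam [ 0.6469 -0.2221] side cam [ 0.6363 -0.2592]
0.16 brass top: top cam [ 0.645  -0.2197] side cam [ 0.6397 -0.2384]
0.165 brass top: top cam [ 0.644  -0.2186] side cam [ 0.6414 -0.228 ]
0.17 brass top: top cam [ 0.643  -0.2174] side cam [ 0.6431 -0.2176]
[[0.0261 0.0222 0.0248 0.0236 0.019  0.0216 0.0229]
 [0.0114 0.0135 0.0117 0.0128 0.0119 0.008  0.0091]
 [0.1492 0.1501 0.1523 0.1698 0.1677 0.0103 0.0108]
 [0.1501 0.1584 0.1706 0.1653 0.1692 0.1719 0.0085]
 [0.1521 0.1704 0.1679 0.1692 0.1716 0.1676 0.0142]
 [0.1475 0.1653 0.1703 0.1692 0.1693 0.1712 0.1472]
 [0.1515 0.152  0.1658    nan 0.1716 0.1528 0.1501]
 [0.1509 0.1519 0.1539 0.1525 0.1517 0.147  0.1402]]
```

>>> carry_out([
  [0.006, -0.04, 0],
  [0.006, -0.08, 0],
  [0.006, -0.12, 0],
  [0.006, -0.155, 0],
  [0.006, -0.18, 0],
  [0.006, -0.185, 0],
  [0.006, -0.185, 0],
], roll=[0, 0, 0, 0, 0, 0, 0], gripper=0.6)

```text
clock: 15.65
tool_pos: [0.5368, -0.155, 0.1842]
eef_rot: [0.02, 1.0, 0.002, 0.012]
contact_force: [-0.2, 0.7, -0.5]
opening: 0.6
```

>>> carry_out([
  [0, 0, -0.03],
  [0, 0, -0.06],
  [0, 0, -0.085],
  [0, 0, -0.098],
  [0, 0, -0.098],
  [0, 0, -0.098],
], roll=[0, 0, 0, 0, 0, 0])

```text
clock: 16.15
tool_pos: [0.537, -0.1527, 0.086]
eef_rot: [0.019, 1.0, 0.002, 0.011]
contact_force: [0.5, -0.2, 0.2]
opening: 0.598
```

```bash
python3 look.py 18; python3 - <<'E'
import cv2
cv2.imwrite('pics/side18d.png',cv2.resize(cv2.imread('pics/side18.png')[90:215,150:310],None,fx=4.8,fy=4.8,interpolation=cv2.INTER_CUBIC))
E
```

```text
16.25 [ 0.5379 -0.1538  0.0873] [0.019 1.    0.002 0.013] 0.603 [0.5 0.3 0.1]
```

View pics/side18d.png

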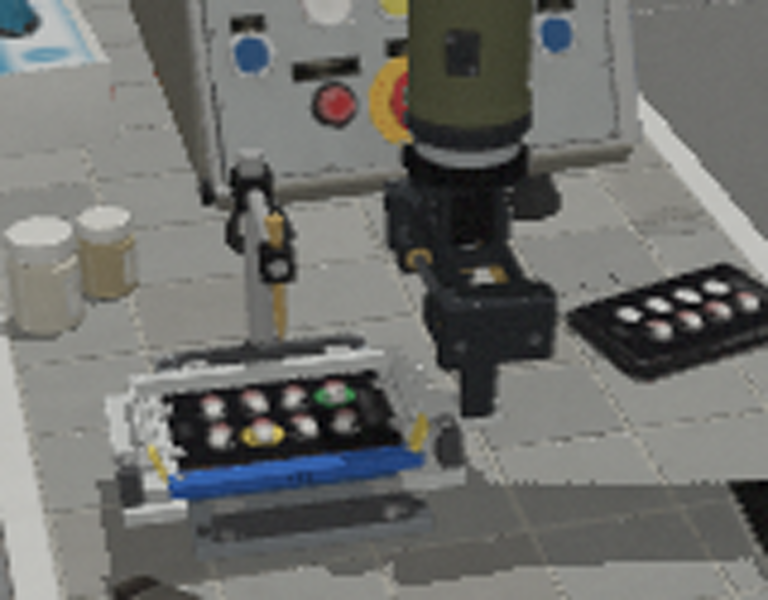

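View pics/top18c.png

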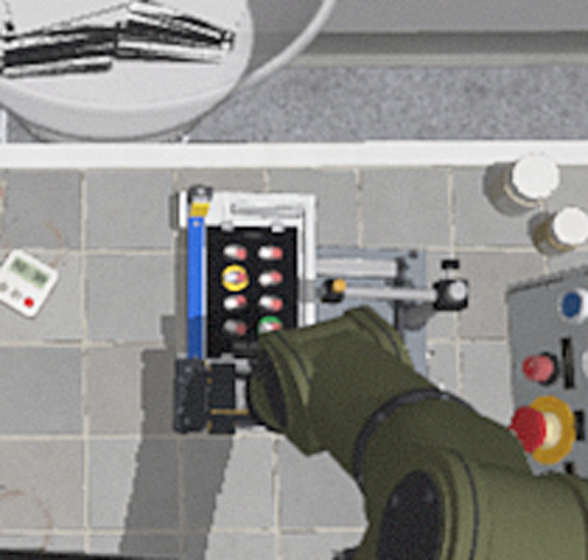

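>>> carry_out([
  [-0.004, 0.003, 0],
  [-0.004, 0.003, 0],
  [-0.004, 0.003, 0],
  [-0.004, 0.003, 0],
  [-0.004, 0.003, 0],
  [-0.004, 0.003, 0],
  [-0.004, 0.003, 0],
], roll=[0, 0, 0, 0, 0, 0, 0], gripper=0.0, grip_force=25)

```text
clock: 16.83
tool_pos: [0.534, -0.1514, 0.0875]
eef_rot: [0.02, 1.0, 0.001, 0.013]
contact_force: [-0.3, -2.3, 2.5]
opening: 0.189
```

>>> carry_out([
  [-0.002, -0.006, 0],
  [-0.006, -0.018, 0],
  [-0.01, -0.03, 0],
  [-0.014, -0.042, 0],
  [-0.018, -0.054, 0],
  [-0.022, -0.066, 0],
  [-0.026, -0.076, 0],
  [-0.028, -0.082, 0],
], roll=[0, 0, 0, 0, 0, 0, 0, 0])

```text
clock: 17.5
tool_pos: [0.5074, -0.2325, 0.0875]
eef_rot: [0.019, 1.0, 0.003, 0.014]
contact_force: [2.9, 5.2, -0.6]
opening: 0.193
```

>>> carry_out([
  [0, 0, 0],
  [0, 0, 0],
], roll=[0, 0])

```text
clock: 17.67
tool_pos: [0.507, -0.2338, 0.0875]
eef_rot: [0.02, 1.0, 0.002, 0.014]
contact_force: [0.3, -1.8, 0.9]
opening: 0.189
```

```bash
python3 look.py 19; python3 - <<'E'
import cv2
cv2.imwrite('pics/zs19.png',cv2.resize(cv2.imread('pics/side19.png')[120:190,170:240],None,fx=11,fy=8.5,interpolation=cv2.INTER_CUBIC))
cv2.imwrite('pics/zt19.png',cv2.resize(cv2.imread('pics/top19.png')[140:190,310:380],None,fx=11,fy=11,interpolation=cv2.INTER_CUBIC))
E
```

```text
17.7667 [ 0.507  -0.2338  0.0875] [0.02  1.    0.002 0.014] 0.185 [ 1.2 -3.6  0.2]
```

View pics/zs19.png

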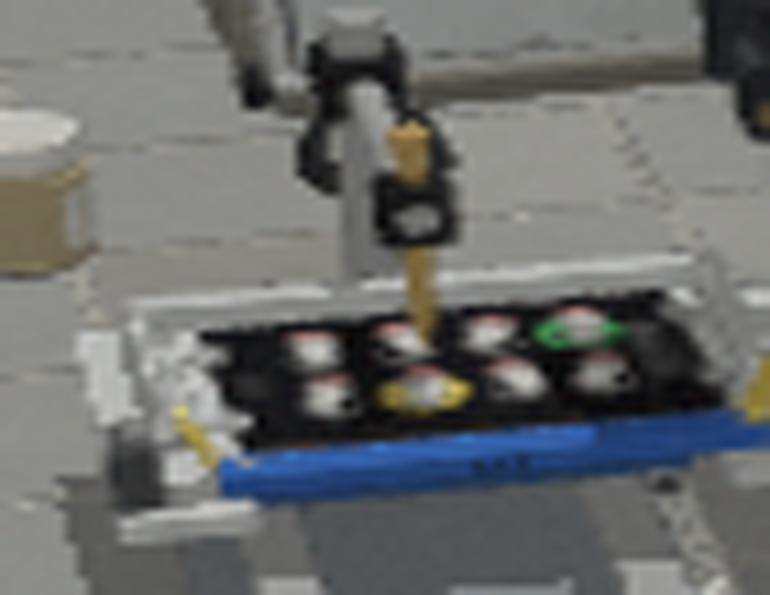

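View pics/zt19.png

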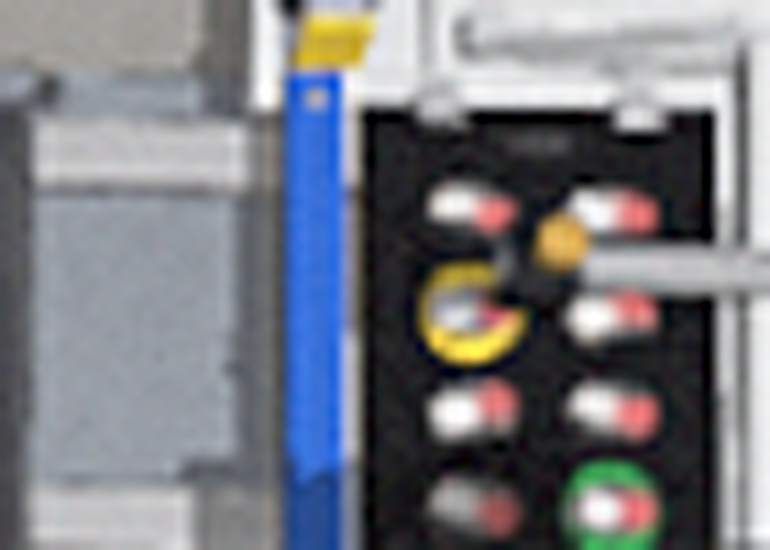

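```bash
cat > d.py <<'E'
from h import *
import sys
np.set_printoptions(suppress=True,precision=4)
t=dict(np.load('l_top.npz')); s=dict(np.load('l_side.npz'))
def d(top,side,tip=(208.4,159.9)):
    if top: print('top  P-R',(atz(t,(360.65,161.5),.170)-atz(t,top,.067))[:2])
    if side: print('side P-R',(atz(s,tip,.083)-atz(s,side,.067))[:2])
E
python3 -c "
from d import *
d((352.5,168.0),(208.1,165.6))"
```

```text
top  P-R [-0.0012  0.0003]
side P-R [-0.0031 -0.0069]
```

```bash
python3 -c "
from d import *
for n,p,b in(('top',t,(150,185,343,374)),('side',s,(150,172,188,235))):
    P=cloud(p)[b[0]:b[1],b[2]:b[3]]; im=p['img'][b[0]:b[1],b[2]:b[3]].astype(int); k=(im.sum(2)<110); print(n,k.sum(),np.nanpercentile(P[k][:,2],[10,30,50,70,90]))
T=np.linalg.inv(s['world_from_camera']); w=T@np.array([.643,-.2174,.083,1]); print(w[:2]/w[2]*s['fx']+[s['cx'],s['cy']])
P=cloud(t);im=t['img'].astype(int); b=(im[...,2]>120)&(im[...,2]-im[...,0]>90);b[:140]=0;b[215:]=0;b[:,:320]=0;b[:,350:]=0; print('railtop',np.nanmedian(P[b],0))
"
```

```text
top 542 [0.0605 0.0626 0.0643 0.0657 0.0682]
side 324 [0.0601 0.0613 0.0622 0.0632 0.0644]
[208.7863 160.1616]
railtop [ 0.6355 -0.176   0.0655]
```

>>> carry_out([
  [-0.002, 0, 0],
  [-0.002, 0, 0],
  [-0.002, 0, 0],
  [-0.002, 0, 0],
  [-0.002, 0, 0],
  [-0.002, 0, 0],
  [-0.002, 0, 0],
  [-0.002, 0, 0],
], roll=[0, 0, 0, 0, 0, 0, 0, 0])

```text
clock: 18.43
tool_pos: [0.5052, -0.2337, 0.0876]
eef_rot: [0.02, 1.0, 0.002, 0.014]
contact_force: [2.3, -2.0, -2.4]
opening: 0.189
```

>>> carry_out([
  [0, 0, 0],
  [0, 0, 0],
  [0, 0, 0],
  [0, 0, 0],
  [0, 0, 0],
  [0, 0, 0],
  [0, 0, 0],
  [0, 0, 0],
], roll=[0, 0, 0, 0, 0, 0, 0, 0])

```text
clock: 19.1
tool_pos: [0.5052, -0.2337, 0.0875]
eef_rot: [0.02, 1.0, 0.002, 0.014]
contact_force: [2.0, -2.6, -2.4]
opening: 0.192
```

```bash
python3 look.py 20; python3 - <<'E'
import cv2
cv2.imwrite('pics/zs20.png',cv2.resize(cv2.imread('pics/side20.png')[120:190,170:240],None,fx=11,fy=8.5,interpolation=cv2.INTER_CUBIC))
cv2.imwrite('pics/zt20.png',cv2.resize(cv2.imread('pics/top20.png')[140:190,310:380],None,fx=11,fy=11,interpolation=cv2.INTER_CUBIC))
E
```

```text
19.2 [ 0.5051 -0.2338  0.0875] [0.02  1.    0.002 0.014] 0.188 [ 2.2 -2.1 -2.6]
```

View pics/zs20.png

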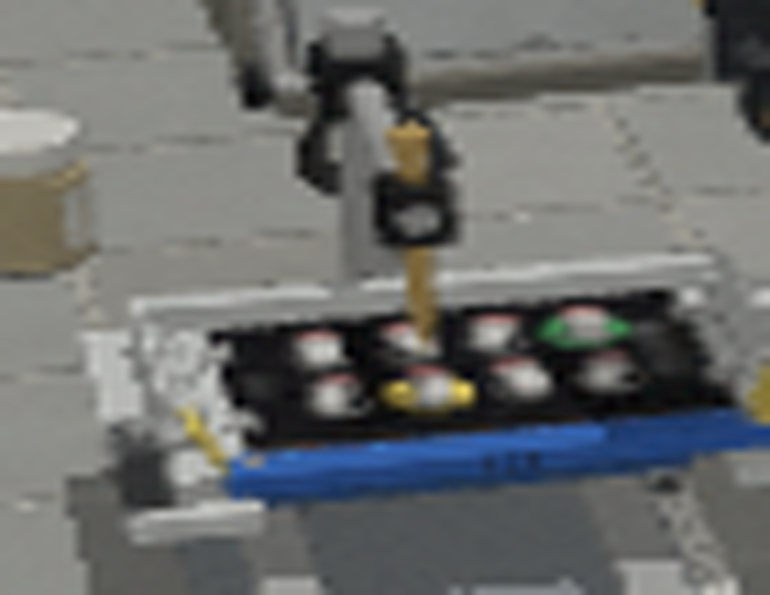

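View pics/zt20.png

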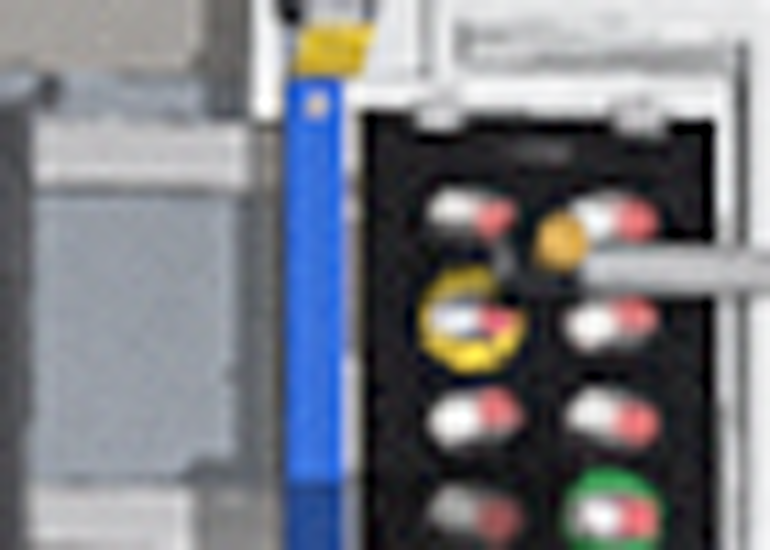

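>>> carry_out([
  [0.004, 0.003, 0],
  [0.012, 0.008, 0],
  [0.02, 0.013, 0],
  [0.028, 0.0185, 0],
  [0.036, 0.024, 0],
  [0.044, 0.029, 0],
  [0.05, 0.033, 0],
  [0.053, 0.035, 0],
], roll=[0, 0, 0, 0, 0, 0, 0, 0])

```text
clock: 19.87
tool_pos: [0.5561, -0.1998, 0.0875]
eef_rot: [0.02, 1.0, 0.001, 0.012]
contact_force: [-3.7, -5.3, 5.3]
opening: 0.195
```

>>> carry_out([
  [0, 0, 0],
  [0, 0, 0],
], roll=[0, 0])

```text
clock: 20.03
tool_pos: [0.5563, -0.1994, 0.0875]
eef_rot: [0.02, 1.0, 0.001, 0.012]
contact_force: [1.0, -1.3, -0.1]
opening: 0.189
```

```bash
python3 look.py 21; python3 - <<'E'
import cv2
cv2.imwrite('pics/zs21.png',cv2.resize(cv2.imread('pics/side21.png')[120:190,170:240],None,fx=11,fy=8.5,interpolation=cv2.INTER_CUBIC))
cv2.imwrite('pics/zt21.png',cv2.resize(cv2.imread('pics/top21.png')[140:190,310:380],None,fx=11,fy=11,interpolation=cv2.INTER_CUBIC))
E
```

```text
20.1333 [ 0.5563 -0.1994  0.0875] [0.02  1.    0.001 0.012] 0.193 [ 1.5 -1.7  0.8]
```

View pics/zs21.png

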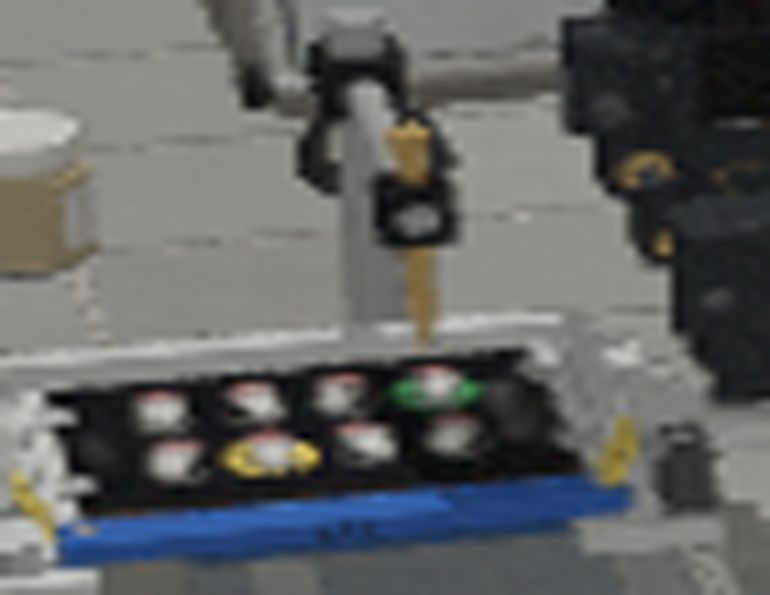

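View pics/zt21.png

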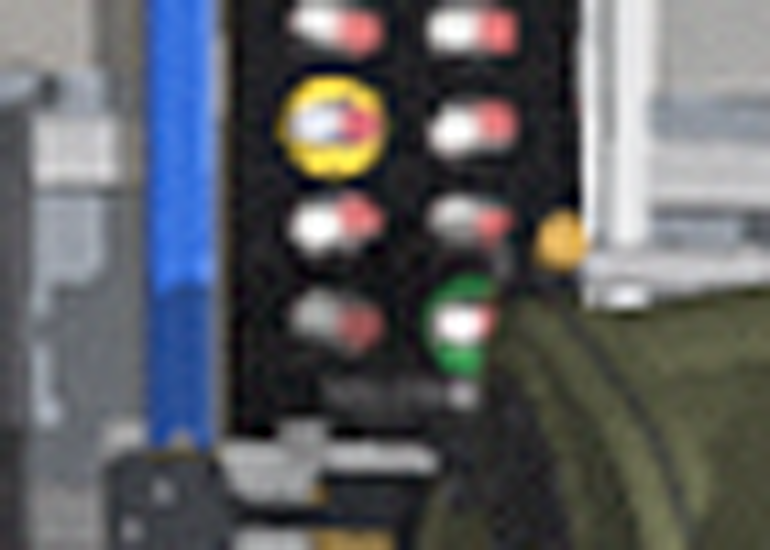

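>>> carry_out([
  [0.0015, 0, 0],
  [0.002, 0.0005, 0],
  [0.002, 0.0005, 0],
  [0.0015, 0.0005, 0],
  [0.0015, 0.0005, 0],
], roll=[0, 0, 0, 0, 0])

```text
clock: 20.55
tool_pos: [0.557, -0.1994, 0.0875]
eef_rot: [0.02, 1.0, 0.001, 0.011]
contact_force: [-3.7, -3.6, 4.4]
opening: 0.185
```

>>> carry_out([
  [0, 0, 0],
  [0, 0, 0],
  [0, 0, 0],
  [0, 0, 0],
  [0, 0, 0],
  [0, 0, 0],
], roll=[0, 0, 0, 0, 0, 0], gripper=0.6)

```text
clock: 21.05
tool_pos: [0.5572, -0.199, 0.0874]
eef_rot: [0.02, 1.0, 0.001, 0.011]
contact_force: [0.4, 0.6, -0.2]
opening: 0.591
```

>>> carry_out([
  [0, 0, 0.02],
  [0, 0, 0.05],
  [0, 0, 0.08],
  [0, 0, 0.11],
  [-0.03, 0.03, 0.12],
  [-0.06, 0.06, 0.12],
  [-0.07, 0.1, 0.12],
  [-0.07, 0.14, 0.12],
], roll=[0, 0, 0, 0, 0, 0, 0, 0])

```text
clock: 21.72
tool_pos: [0.4836, -0.0598, 0.2077]
eef_rot: [0.022, 1.0, 0.0, 0.01]
contact_force: [1.5, 1.1, -0.2]
opening: 0.601
```

>>> carry_out([
  [-0.02, 0.03, 0],
  [-0.02, 0.06, 0],
  [-0.02, 0.1, 0],
  [-0.02, 0.12, 0],
  [-0.02, 0.12, 0],
], roll=[0, 0, 0, 0, 0])

```text
clock: 22.13
tool_pos: [0.4639, 0.0666, 0.2082]
eef_rot: [0.017, 1.0, 0.002, 0.011]
contact_force: [-0.6, 0.7, 0.2]
opening: 0.599
```

```bash
python3 look.py 22; python3 - <<'E'
import cv2
cv2.imwrite('pics/zs22.png',cv2.resize(cv2.imread('pics/side22.png')[120:190,170:240],None,fx=11,fy=8.5,interpolation=cv2.INTER_CUBIC))
cv2.imwrite('pics/zt22.png',cv2.resize(cv2.imread('pics/top22.png')[140:190,310:380],None,fx=11,fy=11,interpolation=cv2.INTER_CUBIC))
E
```

```text
22.2333 [0.4635 0.0609 0.2078] [0.021 1.    0.    0.01 ] 0.598 [-0.3  1.2 -0.6]
```

View pics/zs22.png

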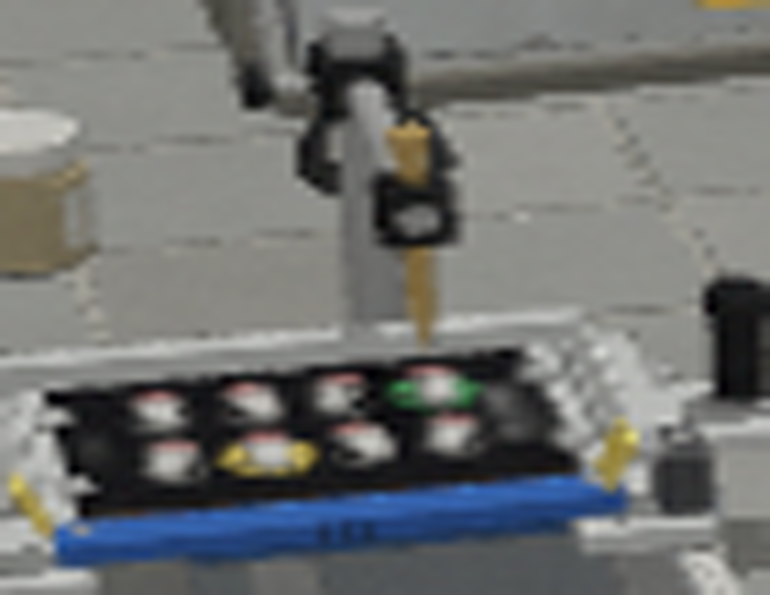

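View pics/zt22.png

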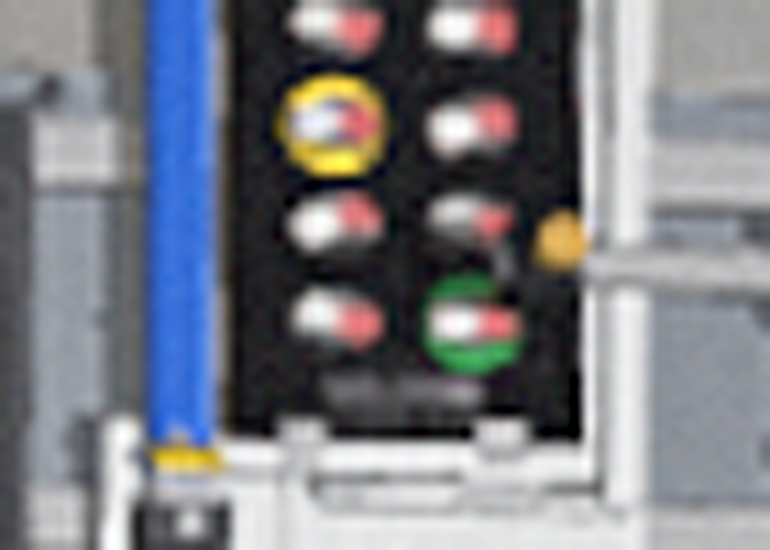

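View pics/side22.png

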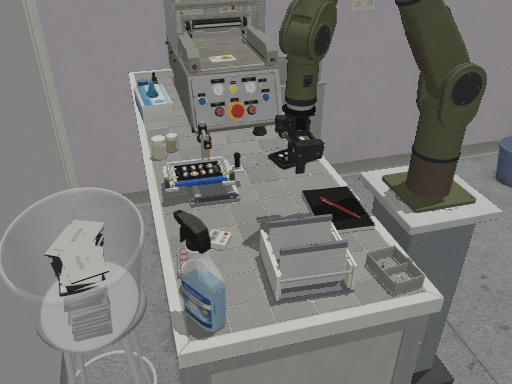

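```bash
python3 -c "
from d import *
d((352.6,169.1),(209.0,165.3))
for z in (.0635,.067): print(z,(atz(t,(360.65,161.5),.170)-atz(t,(352.6,169.1),z))[:2],(atz(s,(208.5,159.95),.083)-atz(s,(209.0,165.3),z))[:2])
p=snapshot('side')
for q in('green_pocket','pointer_tip'):
  for r in tip_of(p,q)[:2]: print(q,r)
P=cloud(t);im=t['img'].astype(int); b=(im[...,2]>120)&(im[...,2]-im[...,0]>90);b[:120]=0;b[215:]=0;b[:,:310]=0;b[:,350:]=0; Q=P[b];Q=Q[~np.isnan(Q[:,0])]; print('railtop',np.median(Q,0),np.polyfit(Q[:,0],Q[:,2],1))
"
```

```text
top  P-R [0.002  0.0004]
side P-R [-0.0001 -0.0058]
0.0635 [0.0014 0.0012] [0.0007 0.0008]
0.067 [0.002  0.0004] [-0.0003 -0.0054]
green_pocket {'pixel': [206.7, 167.0], 'confidence': 0.93}
pointer_tip {'pixel': [210.1, 160.2], 'confidence': 0.72}
pointer_tip {'pixel': [205.0, 169.1], 'confidence': 0.36}
railtop [ 0.6827 -0.1431  0.0655] [0.0041 0.0626]
```

```bash
python3 -c "
from plant import finish_job; print(finish_job())"
```

```text
the job is handed in; nothing more can be done
None
```

I handed the job in at about 22 s of the 61 s. The blue frame is in the nest with its rail under both catches and the green pocket under the pointer. The hand-in reported no verdict.

- **Loading:** I drew the frame up out of the rack and stood it in the nest. On the first touchdown it sat on a side fence and pushed the upper slide about 9 mm. I lifted, re-centred and lowered it again. I then tilted it over with loose fingers and slid its lower edge to the fence. It slipped off the fingers the last part of the way and landed with its rail on both blades.
- **Seating:** I pressed the rail until it bottomed, with about 25 N on the tool. The rail's top then measured 65.3 mm above the worktop, against 65.5 mm for a seated frame. Both yellow catches showed over the rail ends.
- **Yellow pocket:** I set it under the pointer with a measured error of about 0 to 2 mm and held it there for over a second.
- **Green pocket:** After I let go of the stage grip, the top camera put the pocket about 2 mm from the pointer.
- **Last look:** The gripper was clear of everything. The two grey frames stood in the rack, and the timer was in its place in the picture.

**Disagreement between the cameras:** If the card surface lies at the stated 67 mm, the side camera puts the green pocket 5.4 mm off along y, just outside the 5 mm limit. At the 63.5 mm that both depth images suggest, the two cameras agree to about 1 to 2 mm. I trusted the top camera, because one pixel of error in the side view is worth about 6 mm in that direction. The y position under the pointer is therefore the least certain check, for the yellow pocket too.

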